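# Load and lock the procession candle carrier

## Robot

A 6-joint arm with a two-finger parallel gripper is mounted at the origin on the work surface. World frame = base frame: x ahead of the robot, y to its left, z up, the work surface at z = 0. Lengths are in mm, angles in rad, forces in N, time in s.
With the tool pointing down it reaches from about 400 to 925 mm from the base axis. Payload 12.5 kg.
Tool frame: the origin (TCP) lies midway between the tips of the shut fingers; the grasp point (between the pads) lies 19 mm behind it (env.pinch_z is the distance from the TCP to the grasp point, in mm); z points along the fingers, y is the line along which they close (so a half turn about z gives the same grasp; the last joint's range is limited). The gripper opens to 95 mm and grips with 3 to 60 N. Pads are 20 mm wide; open, the fingers measure 119 mm over their backs; the gripper's body (75 mm by 180 mm) begins 59 mm behind the grasp point.
Start: joints at [-1.3, 0.491, 1.559, -0, 1.092, -0.106], TCP at [229.991, -581.166, 187.061] pointing down, gripper open.
Joint ranges: [-3.1, 3.1], [-0.84, 2.19], [0.05, 2.79], [-1.13, 4.28], [0.06, 2.93], [-2.69, 2.69]. Speed limits (rad/s): [2.22, 2.22, 2.79, 3.14, 3.14, 3.14].

## Interface

Orientations are given as [roll, pitch, yaw] about the fixed x, y, z axes, in that order (R = Rz(yaw) Ry(pitch) Rx(roll)).
In Python, from cell import readout, eyes, job_done, env gives the robot as it stands.
- The arm moves only by the shell command python3 -m jog 'ROWS'. ROWS is a JSON object of lists of equal length, an entry for each row: "dp": the shift along the tool's x, y, z in mm, a list of three; "twist": the turn about the tool's z in degrees; "claw": the closure, from -1 (fully open) to 1 (shut). A call has 1 to 8 rows; each row is the pose to reach, as a shift and turn from the pose commanded when the call began, along the tool's axes at that moment; what a row does not reach only later rows make up. A row lasts 1/12 s, in which the tool goes at most 41.7 mm and 7.16 degrees, less where a joint would pass 70% of its speed; a pose out of reach is approached as far as the arm can. A call with a gripper value outside its range is refused whole. The fingers move at their own pace and stop on an object; the grip force is fixed at half the most. Time passes only in rows, so rows that repeat a pose let the fingers close. It gives the time, the measured TCP pose, the force and the opening at its end, in the units of the state.
- readout.state(): the state, without advancing time (a new reading comes with each control period).
- eyes.read_camera(name): name is "side" or "top"; returns the picture (400x640x3 uint8, red, green, blue); there is no depth.
- eyes.camera_model(name): a dict with "intrinsics" (3x3 intrinsics, pixels), "k1" (the pictures are not rectified: a ray, as slopes to the right and down, at radius r is drawn at 1 + k1 r^2 times it, then the intrinsics apply), "R" (3x3) and "t" (3): a world point X has camera coordinates R X + t. Camera axes: x right, y down, z forward; pixel columns grow to the right and rows downward; lengths in mm; the calibration is good to about 2 mm. A picture is of the moment at which its call begins. camera_model takes no time and is no camera call.
- job_done(): hands the job in, once; it reports no verdict.
The state is a dict: "t": time; "joints": joint angles; "qvel": joint speeds; "tau": joint torques, N m; "eef_pos": TCP position; "tcp_rot": TCP orientation; "ft_force": force on the tool from outside, world axes, zero at the start; "moment": the same for the moment, N m; "opening": opening from 0.0 (shut) to 1.0 (fully open).
Only numpy, scipy, OpenCV 4.12 (cv2) and the standard library are available. Lean on these libraries where they do the work, as an engineer would, in place of code of your own. Each camera call takes 0.05 s, during which the arm holds its last target. There are 200 camera calls.

## Task

Get the candle carrier ready to be carried: flip its cam lever fully up first, then, while the lever is up, move the short burnt stub from its pocket into the wooden bin, stand every new candle upright in a free pocket of its own (the full-length candle already in the carrier is to stand in a pocket too) and turn the adjusting nut clockwise until its pointer is at the white mark. Last, fold the lever fully down to lock the rail against the candles, and leave the other things on the table where they are.

Things in the scene. Friction and masses are not known exactly. Their poses are not given: they have to be found in the camera images.
- carrier: wooden candle carrier fixed to the table, 140 x 500 mm; origin on the table under the middle of the row of four pockets. x points away from the robot across the row, y along the row (left), z up. 8 mm base board; pocket walls reach 36 mm above the table. An aluminium rail along y backs all the pockets. Cam lever at the +y end, adjusting nut at the -y end
- pocket1 (a point): point on a pocket floor (8 mm above the table) where a candle is set down; pockets 1 to 4 run from +y to -y, 74 mm apart, axes as the carrier's. Each is 60 mm wide in y (14 mm dividers). Front wall's inner face 30 mm before the point (-x); rail face 26 mm behind it with lever down and nut at the mark, 6 mm farther with the lever up, and up to 4 mm more with the nut slack
- pocket2 (a point): point on a pocket floor (8 mm above the table) where a candle is set down; pockets 1 to 4 run from +y to -y, 74 mm apart, axes as the carrier's. Each is 60 mm wide in y (14 mm dividers). Front wall's inner face 30 mm before the point (-x); rail face 26 mm behind it with lever down and nut at the mark, 6 mm farther with the lever up, and up to 4 mm more with the nut slack
- pocket3 (a point): point on a pocket floor (8 mm above the table) where a candle is set down; pockets 1 to 4 run from +y to -y, 74 mm apart, axes as the carrier's. Each is 60 mm wide in y (14 mm dividers). Front wall's inner face 30 mm before the point (-x); rail face 26 mm behind it with lever down and nut at the mark, 6 mm farther with the lever up, and up to 4 mm more with the nut slack
- pocket4 (a point): point on a pocket floor (8 mm above the table) where a candle is set down; pockets 1 to 4 run from +y to -y, 74 mm apart, axes as the carrier's. Each is 60 mm wide in y (14 mm dividers). Front wall's inner face 30 mm before the point (-x); rail face 26 mm behind it with lever down and nut at the mark, 6 mm farther with the lever up, and up to 4 mm more with the nut slack
- cam_lever (a joint): cam lever angle, rad: 0 = down, lying level and pointing to the carrier's -x (towards the robot), its stop; grows as the tip is lifted; 1.57 = upright; stop at 1.65 (fully up). Stiff (about 0.2 N m), stays where it is left
- lever_pivot (a point): point on the lever's pivot axis (parallel to the carrier's y), 55 mm above the table, in the middle of the lever's width; moves towards the front by 2 mm per rad as the nut is tightened; steel cheeks stand 16 mm to either side, up to 70 mm above the table
- lever_grip (a point): middle of the black paddle of the lever, 85 mm from the pivot; the paddle is 46 mm long (25 mm of that beyond this point), 20 mm wide along the pivot axis and 14 mm thick
- nut (a joint): adjusting nut angle, rad: 0 = pointer at the white mark; negative = slack, so it must grow; grows clockwise seen from above; starts between -2.1 and -1.3; stops at -2.4 and 0.7. Stiff (0.06 N m), stays where it is left
- nut_grip (a point): middle of the steel wing nut (vertical axis), 62 mm above the table. The wing is a bar 56 mm long, 14 mm thick, 47 to 75 mm above the table, over a block 40 mm high; the narrower nose at one end is the pointer (reaches 42 mm from the axis). This point has its x axis along the bar, away from the pointer. At the mark the pointer points to the carrier's -x
- stub_c (a point): burnt-down candle stub, 54 mm diameter, 48 mm tall, 110 g, at the start upright in a pocket; point at its centre (24 mm up), z along it
- candle0_c (a point): candle already standing in a pocket of the carrier; ivory pillar candle, 54 mm diameter, 72 mm tall, 150 g; point at its centre (36 mm up), z axis along the candle
- candle1_c (a point): new candle standing on the table in front of the carrier (may be absent): same plain ivory pillar candle, 54 mm diameter, 72 mm tall, 150 g; point at its centre (36 mm up), z axis along the candle
- candle2_c (a point): new candle standing on the table in front of the carrier (may be absent): same plain ivory pillar candle, 54 mm diameter, 72 mm tall, 150 g; point at its centre (36 mm up), z axis along the candle
- candle3_c (a point): new candle standing on the table in front of the carrier (may be absent): same plain ivory pillar candle, 54 mm diameter, 72 mm tall, 150 g; point at its centre (36 mm up), z axis along the candle
- bin: shallow open wooden bin fixed to the table, 120 x 120 x 32 mm, walls and floor 6 mm thick; origin at the centre of its underside
- cards: closed card box, 95 x 70 x 30 mm, origin at the centre of its underside; to be left alone
- tealight: tea light in an aluminium cup, 60 mm diameter, 22 mm high, beyond the carrier; to be left alone
- stone: grey stone, 84 mm across, 38 mm high, beyond the carrier; to be left alone

How it is judged:
By the outcome, as a careful person would: the job done as asked, in the order asked, and still so for the second after the job is handed in, with the robot touching nothing.
Of candle1, candle2, candle3 only 2 to 3 are there at a start; the rules pass over those that are not, and their reading is None.
At some moment in a run one of candle1, candle2, candle3 may be knocked a few centimetres aside while the robot is not near it.
It also fails if it takes over 210 s, if anything falls off the work surface, if the arm or the gripper's body presses on something with over 40 N, if the wrist force passes 120 N, or if a joint passes its speed limit or range.

## Working session

There is one attempt and no reset: what is moved stays moved. The work goes in short steps, Python scripts to look and compute and a shell command to move; the robot and the scene stay as the last step left them, time stands still between calls to the robot, and variables do not carry over. Pictures are saved under pics/ and viewed, on a budget of 14 in all, crops included, one or two more only if the job needs it, and the job is handed in when it is done.

```bash
ls; mkdir -p pics
python3 - <<'E'
from cell import readout, eyes, env
import cv2,numpy as np
print(readout.state(), env.pinch_z)
for n in("top","side"):
    cv2.imwrite(f"pics/{n}0.png",cv2.cvtColor(eyes.read_camera(n),cv2.COLOR_RGB2BGR)); m=eyes.camera_model(n); print(n,m)
E
```

```text
pics
{'t': 0.0, 'joints': array([-1.29958923e+00,  4.91564231e-01,  1.55945690e+00, -2.32685070e-05,
        1.09171773e+00, -1.05625824e-01]), 'qvel': array([-2.05742331e-04, -1.35069861e-03, -8.16944797e-04,  2.62401906e-05,
        6.46501704e-04, -9.51740269e-04]), 'tau': array([-2.28414261e-03, -6.12650657e+01, -2.58181071e+01,  6.91893767e-02,
        4.81880084e-02, -1.60014051e-04]), 'eef_pos': array([ 229.90958678, -580.87085103,  186.45630497]), 'tcp_rot': array([-3.14045065e+00, -1.00323012e-04,  3.76843599e-01]), 'ft_force': array([-0.74681922, -0.0991401 ,  0.26249046]), 'moment': array([-0.01538499,  0.04819315,  0.01291227]), 'opening': 1.000243808333663} 18.8
top {'intrinsics': array([[369.56475493,   0.        , 318.3864993 ],
       [  0.        , 369.56475493, 202.08009691],
       [  0.        ,   0.        ,   1.        ]]), 'k1': -0.018424182574725844, 'R': array([[-0.01039072, -0.9998558 , -0.01343196],
       [-0.99336077,  0.01186044, -0.11442775],
       [ 0.11457055,  0.01215379, -0.99334076]]), 't': array([  5.99952201, 591.7813808 , 775.2523157 ])}
side {'intrinsics': array([[459.9076865 ,   0.        , 317.50893982],
       [  0.        , 459.9076865 , 194.51717381],
       [  0.        ,   0.        ,   1.        ]]), 'k1': 0.024827711977032818, 'R': array([[-0.75298076, -0.65791878,  0.0127615 ],
       [-0.44457607,  0.49432316, -0.74699179],
       [ 0.48515162, -0.5681439 , -0.66471077]]), 't': array([ 423.35503411,  316.98738084, 1002.73702152])}
```

View pics/top0.png

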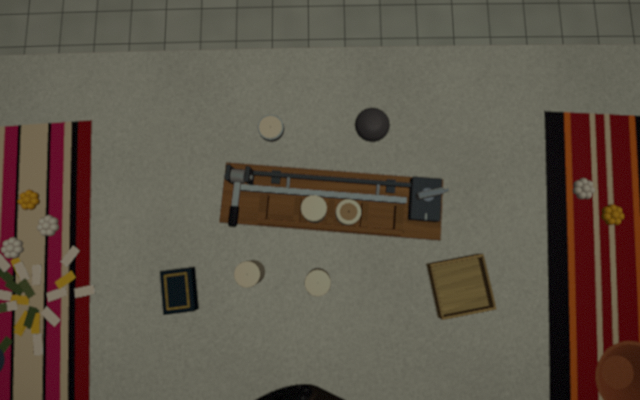

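View pics/side0.png

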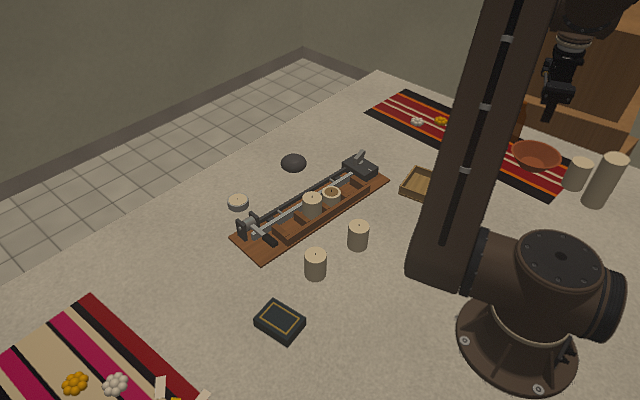

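The top view shows the carrier (220–442, 163–240), with candle0 at (314,208), the stub at (348,211), the lever paddle at (234,215), the nut at (430,193) and the bin at (461,286). There are two new candles, at (248,274) and (318,283), and no third one.

```bash
cat > h.py <<'E'
from cell import readout, eyes
import cv2,numpy as np
def grab(n): return cv2.cvtColor(eyes.read_camera(n),cv2.COLOR_RGB2BGR)
def ray(n,u,v):
    m=eyes.camera_model(n);K=m['intrinsics'];d=np.array([(u-K[0,2])/K[0,0],(v-K[1,2])/K[1,1]]);s=d.copy()
    for _ in range(20): s=d/(1+m['k1']*(s@s))
    R=m['R'];return -R.T@m['t'],R.T@np.array([*s,1])
def plane(n,u,v,z):
    c,d=ray(n,u,v);return c+d*(z-c[2])/d[2]
def px(n,X):
    m=eyes.camera_model(n);p=m['R']@np.asarray(X,float)+m['t'];s=p[:2]/p[2];K=m['intrinsics']
    return K[:2,:2]@(s*(1+m['k1']*(s@s)))+K[:2,2]
def crop(im,x0,y0,x1,y1,f,name,gain=1.8):
    cv2.imwrite(name,cv2.convertScaleAbs(cv2.resize(im[y0:y1,x0:x1],None,fx=f,fy=f,interpolation=cv2.INTER_CUBIC),alpha=gain))
def dtool(X):
    "shift in tool axes from the current TCP to world point X (mm)"
    from scipy.spatial.transform import Rotation as Ro
    s=readout.state();return Ro.from_euler('xyz',s['tcp_rot']).inv().apply(np.asarray(X,float)-s['eef_pos'])
E
python3 - <<'E'
from h import *
im=cv2.imread('pics/top0.png')
crop(im,210,155,460,255,3.2,'pics/c1.png',2.2)
hsv=cv2.cvtColor(im,cv2.COLOR_BGR2HSV)
np.set_printoptions(precision=1,suppress=True)
print(hsv[190,228],hsv[200,300],hsv[274,248],hsv[300,300],hsv[212,305],hsv[283,318])
g=cv2.cvtColor(im,cv2.COLOR_BGR2GRAY)
print([int(g[y,x]) for y,x in((274,248),(283,318),(207,314),(300,350),(285,460))])
def comps(m,lo=60):
    n,l,s,c=cv2.connectedComponentsWithStats(m.astype(np.uint8))
    for i in range(1,n):
        if s[i,4]>lo: 
            pts=np.argwhere(l==i)[:,::-1].astype(np.float32); r=cv2.minAreaRect(pts)
            print(c[i],s[i],'rect',np.array(r[0]),np.array(r[1]),round(r[2],1), cv2.boxPoints(r).round(1).tolist())
print('bright');comps(g[:,:]>1.25*np.median(g[290:310,330:400])) 
b=(hsv[...,1]>90)&(hsv[...,0]<18);b[:,:150]=0;b[:,530:]=0
b=cv2.morphologyEx(b.astype(np.uint8),cv2.MORPH_CLOSE,np.ones((5,5)))
print('brown');comps(b)
E
```

```text
[ 15 162  77] [ 15 161  65] [ 24  54 127] [ 28  32 110] [ 24  53 130] [ 25  49 125]
[121, 120, 125, 109, 77]
bright
brown
[331.5 202.8] [ 227  163  214   77 8182] rect [333.3 200.7] [218.1  60.5] 4.7 [[222.1999969482422, 221.89999389648438], [227.10000610351562, 161.60000610351562], [444.5, 179.5], [439.5, 239.8000030517578]]
[226.1 201.4] [220 179  13  44 395] rect [226.2 200.6] [ 9.6 42.8] 5.9 [[219.1999969482422, 221.39999389648438], [223.60000610351562, 178.89999389648438], [233.1999969482422, 179.8000030517578], [228.8000030517578, 222.39999389648438]]
[348.3 211.4] [342 205  14  14 146] rect [348.5 211.5] [13. 13.] 90.0 [[342.0, 205.0], [355.0, 205.0], [355.0, 218.0], [342.0, 218.0]]
[486.  283.5] [480 259  13  48 106] rect [485.9 282.5] [48.5  3.3] 78.4 [[479.3999938964844, 259.1000061035156], [482.70001220703125, 258.5], [492.3999938964844, 305.8999938964844], [489.1000061035156, 306.6000061035156]]
[289.6 395.1] [278 387  30  13 105] rect [291.8 392.8] [10.5 29.8] 74.7 [[276.0, 391.6000061035156], [304.79998779296875, 383.79998779296875], [307.5, 393.8999938964844], [278.79998779296875, 401.79998779296875]]
[320.9 394.9] [309 386  31  14 216] rect [324.  392.5] [30. 13.] 0.0 [[309.0, 399.0], [309.0, 386.0], [339.0, 386.0], [339.0, 399.0]]
```

View pics/c1.png

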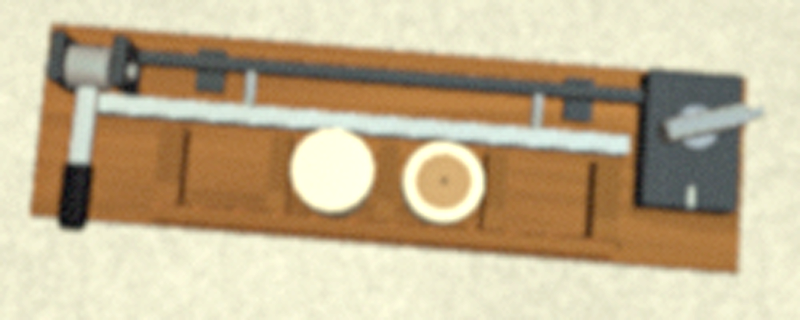

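The zoomed crop shows candle0 in pocket 2 and the stub in pocket 3, so pockets 1 and 4 are free. The lever is down with its tip towards the robot, and the nut pointer faces the -y side, about 100° short of the white mark.

Run:
```python
from h import *
np.set_printoptions(precision=1,suppress=True)
C=lambda x,y:(210+x/3.2,155+y/3.2)
P=lambda x,y,z:plane('top',*C(x,y),z)
bl,br,tl,tr=P(33,213,8),P(737,270,8),P(53,25,8),P(745,75,8)
print('corners bl br tl tr',bl,br,tl,tr)
ey=(bl-br+tl-tr);ey[2]=0;ey/=np.linalg.norm(ey);ex=np.array([ey[1],-ey[0],0])
yaw=np.arctan2(ex[1],ex[0]);print('yaw',yaw,'deg',np.degrees(yaw),'lens',np.linalg.norm(bl-br),np.linalg.norm(tl-bl))
mid=(bl+br+tl+tr)/4;print('mid',mid)
S=lambda p:np.array([(p-mid)@ex,(p-mid)@ey])
for n,p in dict(candle0=P(332,170,80),stub=P(444,181,56),pad_tip=P(72,225,55),pad_far=P(76,165,62),nut=P(700,125,70),mark=P(690,197,40),noseEnd=P(765,112,62),barEnd=P(665,130,75),pivot=P(88,65,68),divL=P(182,168,36),divR=P(592,200,36),divM=P(486,190,36),railL=P(100,105,45),railR=P(628,150,45)).items(): print(n,p,S(p))
im=cv2.imread('pics/top0.png');hsv=cv2.cvtColor(im,cv2.COLOR_BGR2HSV)
for n,(x,y) in dict(a=(248,274),b=(318,283),c=(314,208)).items():
    w=hsv[y-22:y+22,x-22:x+22];m=((w[...,1]>42)&(w[...,2]>112)&(w[...,1]<90)).astype(np.uint8)
    k,l,s,c=cv2.connectedComponentsWithStats(m);i=1+np.argmax(s[1:,4]);q=np.argwhere(l==i)[:,::-1]
    (cx,cy),r=cv2.minEnclosingCircle(q.astype(np.float32))
    p=plane('top',c[i][0]+x-22,c[i][1]+y-22,72);print(n,s[i],c[i]+[x-22,y-22],cx+x-22,cy+y-22,r,p,S(p))
bx=[(429,264),(484,256),(494,308),(440,317)]
print('bin',np.mean([plane('top',*b,32) for b in bx],0))
print(hsv[274:276,230:268].tolist()[0])
```

```text
corners bl br tl tr [553.2 221.6   8. ] [ 507.9 -271.3    8. ] [688.2 209.9   8. ] [ 645.5 -283.5    8. ]
yaw -0.08900968643903834 deg -5.099879368739734 lens 494.99251259752623 135.55686353095024
mid [598.7 -30.8   8. ]
candle0 [574.1   8.5  80. ] [-28.  37.]
stub [568.3 -65.1  56. ] [-27.3 -36.8]
pad_tip [541.9 182.3  55. ] [-75.6 207.2]
pad_far [581.2 178.5  62. ] [-36.1 206.9]
nut [ 601.8 -232.1   70. ] [  21.  -200.2]
mark [ 556.9 -231.9   40. ] [ -23.8 -204. ]
noseEnd [ 611.  -277.8   62. ] [  34.2 -244.9]
barEnd [ 598.1 -207.8   75. ] [  15.2 -176.3]
pivot [647.1 170.1  68. ] [ 30.4 204.5]
divL [581.  112.1  36. ] [-30.3 140.8]
divR [ 555.9 -166.5   36. ] [ -30.5 -139. ]
divM [563.6 -94.9  36. ] [-29.3 -66.9]
railL [623.8 166.9  45. ] [  7.5 199.2]
railR [ 588.7 -190.1   45. ] [   4.2 -159.6]
a [  8   9  26  27 531] [246.1 274.1] 245.8430233001709 274.0901165008545 13.21932315826416 [440.8 148.5  72. ] [-173.3  164.6]
b [  9   9  26  27 537] [317.2 283. ] 316.9627914428711 282.9767436981201 13.372827529907227 [421.5   3.1  72. ] [-179.5   18. ]
c [ 10  10  25  24 477] [313.5 207.5] 313.5833339691162 207.5 12.426830291748047 [576.2   9.3  72. ] [-25.9  38. ]
bin [ 407.8 -305.    32. ]
[[30, 32, 111], [28, 33, 109], [28, 30, 109], [25, 39, 111], [22, 53, 120], [22, 59, 126], [21, 60, 128], [22, 59, 129], [22, 59, 129], [21, 55, 129], [22, 59, 129], [22, 59, 130], [23, 55, 129], [22, 59, 129], [23, 55, 129], [23, 55, 126], [24, 54, 122], [23, 55, 121], [24, 54, 127], [23, 53, 129], [23, 53, 129], [23, 53, 130], [24, 53, 129], [23, 54, 128], [23, 53, 129], [23, 51, 129], [24, 53, 129], [25, 51, 129], [24, 51, 129], [23, 55, 115], [23, 62, 86], [19, 72, 67], [21, 64, 64], [22, 69, 67], [23, 49, 84], [24, 36, 106], [28, 34, 114], [28, 31, 115]]
```

```bash
python3 -m jog '{"dp":[[237,-233,0],[237,-233,0],[237,-233,0],[237,-233,0],[237,-233,0],[237,-233,0],[237,-233,0],[237,-233,0]],"twist":[26.7,26.7,26.7,26.7,26.7,26.7,26.7,26.7],"claw":[0,0,0,0,0,0,0,0]}'; python3 -c "
from h import *
print(dtool([566,179,187]))"
```

```text
t: 0.77
eef_pos: [364.9, -275.3, 187.0]
tcp_rot: [-3.142, 0.0, -0.09]
ft_force: [0.4, -0.2, 0.2]
opening: 0.521
[ 1.59705225e+02 -4.70443404e+02  1.38701353e-02]
```

```bash
python3 -m jog '{"dp":[[80,-235,0],[80,-235,0],[80,-235,0],[80,-235,0],[80,-235,0],[80,-235,0],[80,-235,0],[80,-235,0]],"twist":[0,0,0,0,0,0,0,0],"claw":[0,0,0,0,0,0,0,0]}';  python3 -m jog '{"dp":[[80,-235,50],[80,-235,50],[80,-235,50],[80,-235,50],[80,-235,50],[80,-235,50],[80,-235,50],[80,-235,50]],"twist":[0,0,0,0,0,0,0,0],"claw":[0,0,0,0,0,0,0,0]}'
python3 - <<'E'
from h import *
print(dtool([566,179,187]))
crop(grab('side'),200,110,400,280,4,'pics/s1.png',1.5); crop(grab('top'),190,150,350,260,5,'pics/t1.png',2)
E
```

```text
t: 1.43
eef_pos: [465.5, -48.5, 186.7]
tcp_rot: [3.142, 0.001, -0.085]
ft_force: [-0.1, -1.3, 0.1]
opening: 0.5
t: 2.1
eef_pos: [566.0, 176.8, 135.8]
tcp_rot: [3.141, 0.002, -0.088]
ft_force: [-0.0, 0.0, -0.3]
opening: 0.5
[ -0.2492795   -2.15737255 -51.21619825]
```

View pics/s1.png

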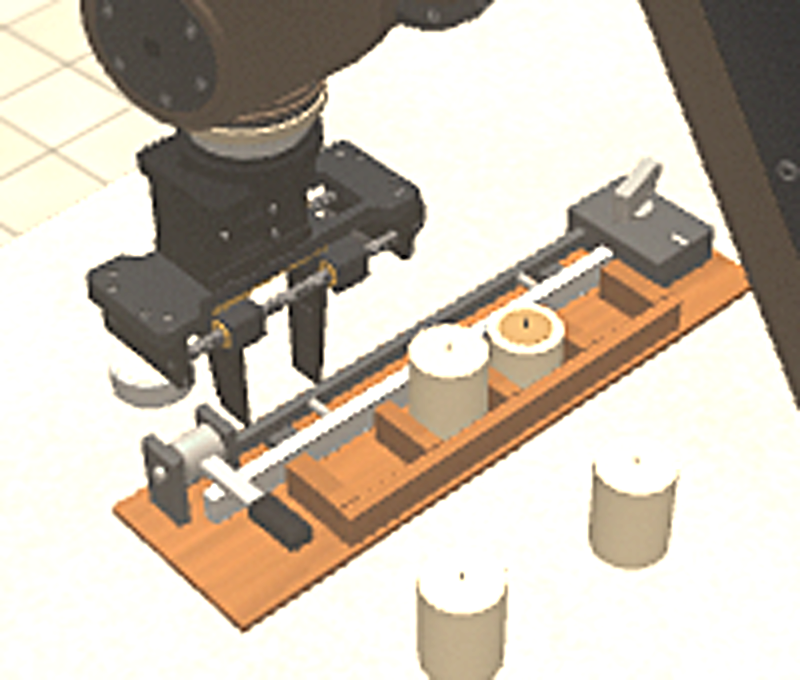

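The side view shows the open fingers hanging over the lever paddle (280,520 in the crop). The rail is about as low as the pocket walls.

```bash
python3 -m jog '{"dp":[[0,-2,35],[0,-2,70],[0,-2,97],[0,-2,97],[0,-2,97],[0,-2,97],[0,-2,97],[0,-2,97]],"twist":[0,0,0,0,0,0,0,0],"claw":[0,0,0,0,1,1,1,1]}'; python3 -m jog '{"dp":[[0,0,0],[0,0,0],[0,0,0],[0,0,0]],"twist":[0,0,0,0],"claw":[1,1,1,1]}'
python3 - <<'E'
from h import *
crop(grab('side'),200,190,320,280,6,'pics/s2.png',1.5)
E
```

```text
t: 2.87
eef_pos: [566.9, 178.4, 41.9]
tcp_rot: [-3.141, -0.003, -0.09]
ft_force: [-0.2, 0.4, 0.4]
opening: 0.273
t: 3.2
eef_pos: [566.1, 178.7, 40.2]
tcp_rot: [3.142, -0.0, -0.089]
ft_force: [-0.4, -0.4, -0.5]
opening: 0.021
```

View pics/s2.png

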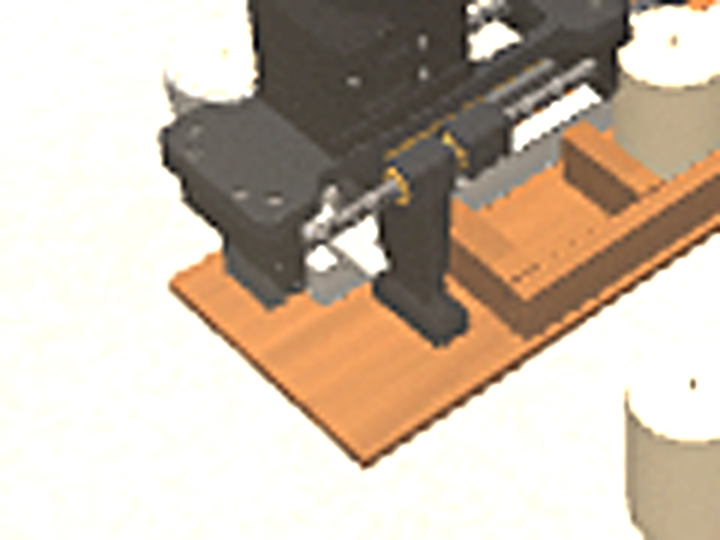

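Run:
```python
from h import *
np.set_printoptions(precision=1,suppress=True)
def tri(a,b):
    c1,d1=ray('top',*a);c2,d2=ray('side',*b);M=np.stack([d1,-d2],1);s=np.linalg.lstsq(M,c2-c1,rcond=None)[0]
    p,q=c1+d1*s[0],c2+d2*s[1];return (p+q)/2,np.linalg.norm(p-q)
T=lambda x,y:(210+x/3.2,155+y/3.2)
S=lambda x,y:(200+x/4,110+y/4)
print('paddle mid',tri(T(74,197),S(280,520)))
print('lever/paddle joint',tri(T(77,165),S(250,500)))
print('candle0',tri(T(332,170),S(450,347)),'stub',tri(T(444,181),S(526,323)))
print('pivot',tri(T(88,65),S(192,448)))
s=readout.state();print(s['eef_pos'],s['opening'],'tcp px in s2',(px('side',s['eef_pos'])-[200,190])*6,'grasp',(px('side',s['eef_pos']+[0,0,19])-[200,190])*6)
crop(grab('top'),190,150,350,260,5,'pics/t2.png',2)
```

```text
paddle mid (array([560.4, 180.2,  60.1]), np.float64(0.8913979100587552))
lever/paddle joint (array([583.7, 180. ,  60.6]), np.float64(5.8478956597771985))
candle0 (array([574. ,   8.5,  80.4]), np.float64(0.1384397542452502)) stub (array([568.2, -64.9,  57.2]), np.float64(0.18694543421650203))
pivot (array([649.2, 172.6,  57.7]), np.float64(0.20846486464610114))
[566.  178.6  40.1] 0.013439939416636112 tcp px in s2 [417.1 324.2] grasp [414.5 293. ]
```

View pics/t2.png

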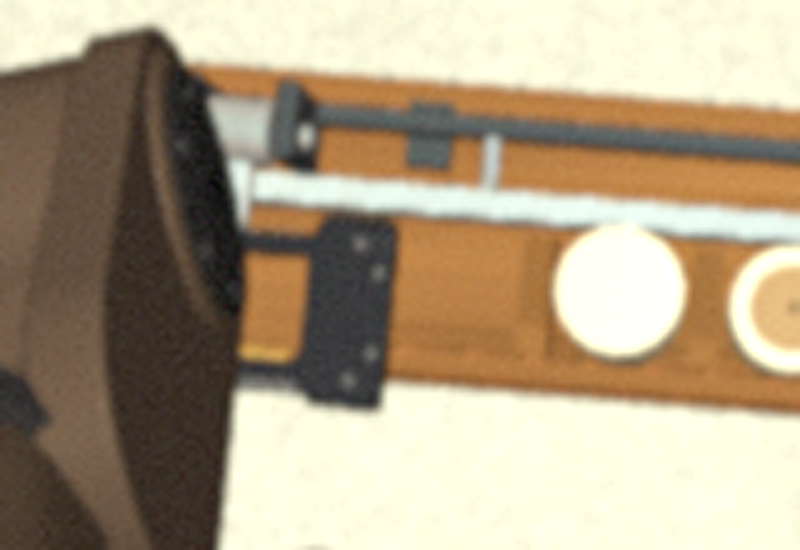

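The top view only shows the gripper body over the lever and can't show the fingers. The triangulated paddle position agrees with the TCP, but the opening reads as shut, so I'll reopen and look again.

```bash
python3 -m jog '{"dp":[[0,0,0],[0,0,0],[0,0,0],[0,0,0],[0,0,0]],"twist":[0,0,0,0,0],"claw":[-0.1,-0.1,-0.1,-0.1,-0.1]}'
python3 - <<'E'
from h import *
crop(grab('side'),220,190,310,260,8,'pics/s3.png',2.2)
E
```

```text
t: 3.72
eef_pos: [566.1, 178.6, 40.0]
tcp_rot: [3.142, -0.0, -0.089]
ft_force: [0.1, -0.4, -0.4]
opening: 0.299
```

View pics/s3.png

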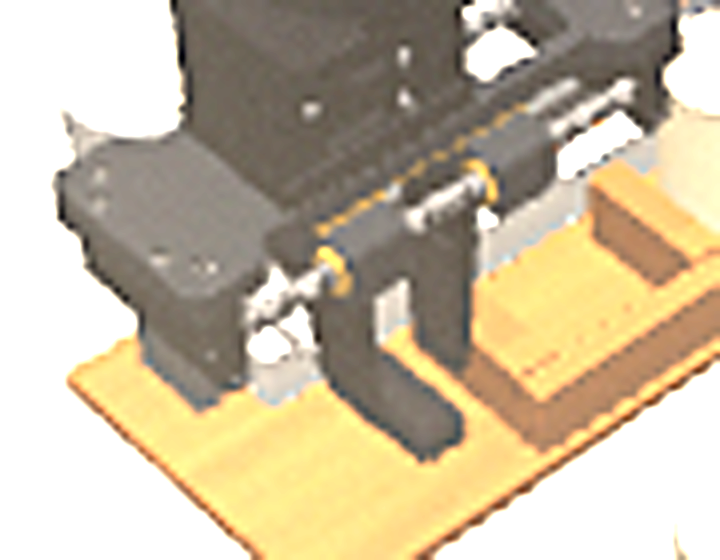

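```bash
python3 - <<'E'
from h import *
np.set_printoptions(precision=1,suppress=True)
q=lambda X:(px('side',X)-[220,190])*8
for z in (20,40,60,80):
    print(z,'right fingertip',q([565,178.6-20,z]),'left',q([567,178.6+20,z]))
for x in(535,560,581): print('paddle top',x,q([x,180,62]),'bottom',q([x,180,48]))
E
python3 -m jog '{"dp":[[0,0,0],[0,0,0],[0,0,0],[0,0,0],[0,0,0]],"twist":[0,0,0,0,0],"claw":[0.3,0.3,0.3,0.3,0.3]}'
python3 -m jog '{"dp":[[0,0,0],[0,0,0],[0,0,0],[0,0,0],[0,0,0]],"twist":[0,0,0,0,0],"claw":[0.3,0.3,0.3,0.3,0.3]}'
```

```text
20 right fingertip [447.  441.6] left [351.7 509.8]
40 right fingertip [444.  398.9] left [347.5 466.9]
60 right fingertip [441.  355.1] left [343.3 423.1]
80 right fingertip [437.8 310.3] left [338.9 378.3]
paddle top 535 [460.5 436.9] bottom [462.6 467.7]
paddle top 560 [402.7 396.4] bottom [405.2 427.3]
paddle top 581 [355.  363.1] bottom [357.9 393.9]
t: 4.18
eef_pos: [566.0, 178.5, 40.0]
tcp_rot: [3.142, 0.0, -0.089]
ft_force: [0.7, -0.1, -0.2]
opening: 0.348
t: 4.6
eef_pos: [566.1, 178.6, 40.0]
tcp_rot: [3.142, -0.0, -0.089]
ft_force: [-0.0, -0.8, -0.4]
opening: 0.349
```

```bash
python3 -m jog '{"dp":[[-3,0,0],[-3,0,5],[-3,0,10],[-3,0,14],[-3,0,14],[-3,0,14],[-3,0,14],[-3,0,14]],"twist":[0,0,0,0,0,0,0,0],"claw":[0,0,0,0,1,1,1,1]}'
python3 -m jog '{"dp":[[0,0,0],[0,0,0],[0,0,0],[0,0,0],[0,0,0]],"twist":[0,0,0,0,0],"claw":[1,1,1,1,1]}'
```

```text
t: 5.27
eef_pos: [563.2, 178.8, 26.1]
tcp_rot: [3.142, -0.0, -0.089]
ft_force: [-0.1, 0.2, 1.0]
opening: 0.277
t: 5.68
eef_pos: [563.3, 180.4, 26.2]
tcp_rot: [-3.14, -0.001, -0.09]
ft_force: [-0.3, 12.3, -2.6]
opening: 0.211
```

The grip now reads 0.211, which is 20 mm, so the paddle is held. The effective fingertips must sit higher than the reported TCP. Next I swing the lever up along its arc.

```bash
python3 -m jog '{"dp":[[0.5,0,-8.6],[1.7,0,-17],[3.8,0,-25],[6.8,0,-33.5],[10.5,0,-41],[15,0,-48.6],[20.2,0,-55.4],[26,0,-62]],"twist":[0,0,0,0,0,0,0,0],"claw":[1,1,1,1,1,1,1,1]}'
python3 - <<'E'
from h import *
s=readout.state();print(s['eef_pos'],s['ft_force'],s['moment'],s['opening'])
crop(grab('side'),210,150,330,250,6,'pics/s4.png',1.8)
E
```

```text
t: 6.35
eef_pos: [589.0, 178.0, 87.9]
tcp_rot: [-3.14, 0.0, -0.09]
ft_force: [3.2, 10.8, -9.2]
opening: 0.208
[589.03054472 178.00813932  87.88414854] [ 3.17812515 10.83993708 -9.17501654] [ 1.97147139 -0.31572503 -0.10084755] 0.20767241267782166
```

View pics/s4.png

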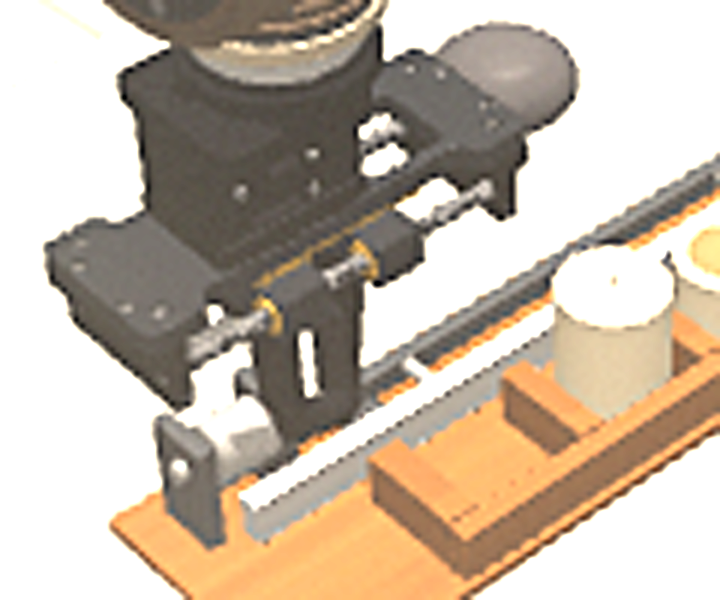

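The lever is part way up with the paddle between the fingers. Continuing to the stop.

```bash
python3 -m jog '{"dp":[[6.5,-1,-5.8],[13.5,-1,-10.4],[21,-1,-14.7],[29,-1,-18.2],[37,-1,-20.8],[45.4,-1,-22.7],[53,-1,-23.6],[60,-1,-24]],"twist":[0,0,0,0,0,0,0,0],"claw":[1,1,1,1,1,1,1,1]}'
python3 -m jog '{"dp":[[4,0,0],[7,0,0.3],[11,0,1],[14,0,1.5]],"twist":[0,0,0,0],"claw":[1,1,1,1]}'
python3 - <<'E'
from h import *
s=readout.state();print(s['ft_force'],s['opening'])
E
```

```text
t: 7.07
eef_pos: [648.9, 172.6, 113.1]
tcp_rot: [-3.141, 0.001, -0.089]
ft_force: [-5.1, 4.6, 6.6]
opening: 0.201
t: 7.4
eef_pos: [663.7, 171.4, 112.6]
tcp_rot: [-3.14, -0.002, -0.089]
ft_force: [-1.6, 2.9, 9.2]
opening: 0.17
[-1.63432052  2.93862281  9.20953483] 0.17049733233821954
```

Run:
```python
from h import *
crop(grab('side'),210,130,330,230,6,'pics/s5.png',1.8)
```

```text
(no output)
```

View pics/s5.png

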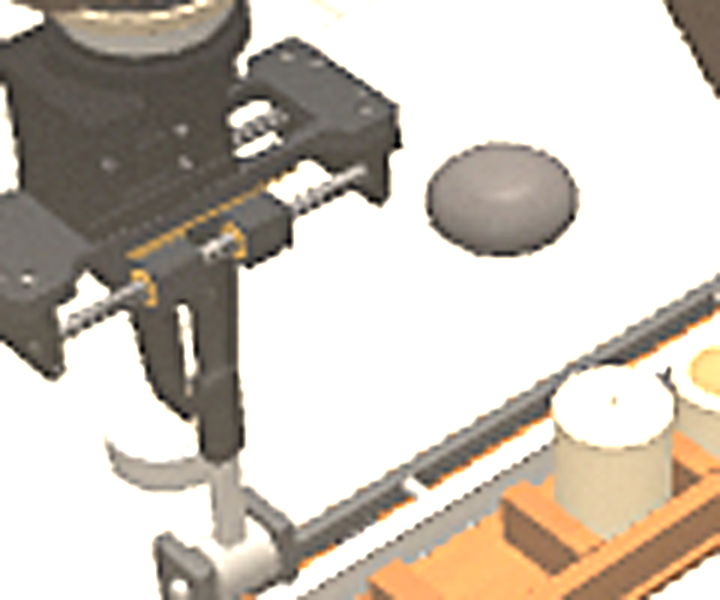

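The lever is nearly upright, and the fingers have slid part way past the paddle. I'll find the true fingertip height, then push from the front with closed fingers.

```bash
python3 - <<'E'
from h import *
np.set_printoptions(precision=1,suppress=True)
q=lambda X:(px('side',X)-[210,130])*6
for z in(110,120,130,140,150): print(z,q([664,171.4+13,z]),q([654,171.4+13,z]))
for th in(1.3,1.4,1.5,1.57,1.65): print(th,[q([649+(-r*np.cos(th)),172.6+.089*r*np.cos(th),57+r*np.sin(th)]) for r in(60,110)])
E
python3 -m jog '{"dp":[[0,0,0],[0,0,0],[0,0,-30],[0,0,-60],[0,0,-60],[-40,0,-60],[-60,0,-60],[-60,0,-60]],"twist":[0,0,0,0,0,0,0,0],"claw":[-0.2,-0.2,-0.2,-0.2,-0.2,-0.2,-0.2,1]}'
python3 -m jog '{"dp":[[0,0,0],[0,0,0],[0,0,0],[0,0,0],[0,0,0],[0,0,0],[0,0,0],[0,0,0]],"twist":[0,0,0,0,0,0,0,0],"claw":[1,1,1,1,1,1,1,1]}'
python3 - <<'E'
from h import *
crop(grab('side'),210,110,330,210,6,'pics/s6.png',1.8)
print((px('side',readout.state()['eef_pos'])-[210,110])*6)
E
```

```text
110 [171.9 461.2] [188.1 472.3]
120 [169.4 443.5] [185.7 454.6]
130 [166.9 425.7] [183.3 436.7]
140 [164.4 407.6] [180.9 418.6]
150 [161.9 389.3] [178.4 400.3]
1.3 [array([240.4, 474.4]), array([250.9, 403.2])]
1.4 [array([231.4, 464.9]), array([233.8, 385.5])]
1.5 [array([222.4, 456.3]), array([216.7, 369.7])]
1.57 [array([216.1, 451. ]), array([204.9, 359.9])]
1.65 [array([209.1, 445.5]), array([191.7, 350. ])]
t: 8.12
eef_pos: [599.7, 176.4, 170.9]
tcp_rot: [3.141, 0.002, -0.088]
ft_force: [0.8, 0.7, -0.8]
opening: 0.562
t: 8.78
eef_pos: [603.1, 176.2, 170.4]
tcp_rot: [3.142, 0.0, -0.089]
ft_force: [1.2, -0.0, 0.5]
opening: 0.037
[276.31219637 529.23915822]
```

View pics/s6.png

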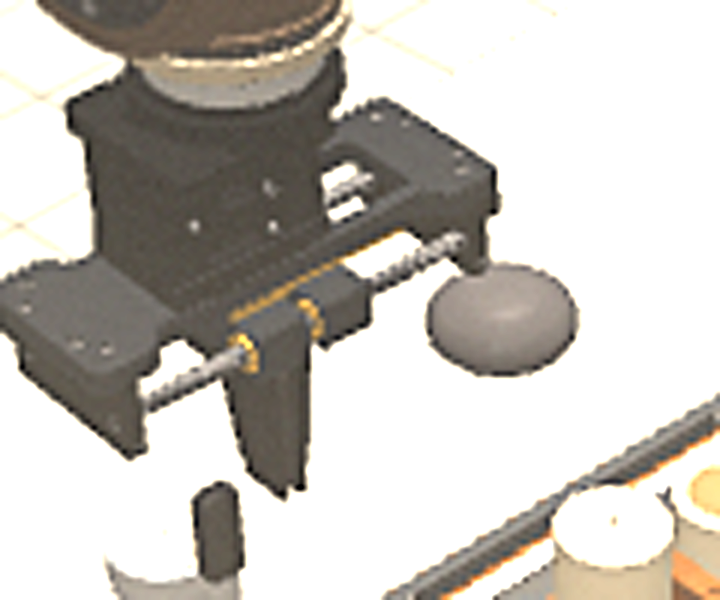

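The closed fingertips appear at (283,493), about 20 mm above where the reported TCP projects. From now on I take tip height as TCP + 20. The lever is at about 1.5 rad, so I'll push it to the stop.

```bash
python3 -m jog '{"dp":[[0,0,30],[0,0,58],[0,0,58],[15,0,58],[28,0,58],[31,0,58],[34,0,58],[34,0,58]],"twist":[0,0,0,0,0,0,0,0],"claw":[1,1,1,1,1,1,1,1]}'
python3 -m jog '{"dp":[[2,0,0],[4,0,0],[6,0,0],[6,0,0]],"twist":[0,0,0,0],"claw":[1,1,1,1]}'
python3 -m jog '{"dp":[[2,0,0],[3,0,0],[4,0,0],[4,0,0]],"twist":[0,0,0,0],"claw":[1,1,1,1]}'
```

```text
t: 9.5
eef_pos: [637.0, 173.2, 113.2]
tcp_rot: [-3.142, -0.001, -0.089]
ft_force: [0.5, -0.8, 0.5]
opening: 0.003
t: 9.83
eef_pos: [638.8, 173.1, 112.9]
tcp_rot: [3.14, 0.008, -0.089]
ft_force: [-20.6, 0.7, 12.1]
opening: 0.004
t: 10.17
eef_pos: [639.8, 173.0, 112.9]
tcp_rot: [3.14, 0.015, -0.088]
ft_force: [-34.5, 1.5, 18.9]
opening: 0.004
```

```bash
python3 -m jog '{"dp":[[-20,0,0],[-40,0,-20],[-40,0,-50],[-40,60,-50],[-40,100,-50],[-40,140,-50],[-40,180,-50],[-40,190,-50]],"twist":[0,0,0,0,0,0,0,0],"claw":[1,-0.34,-0.34,-0.34,-0.34,-0.34,-0.34,-0.34]}'; python3 -c "
from h import *
print(dtool([568.2,-65,150]))
crop(grab('side'),210,110,330,260,4,'pics/s7.png',1.8)"
```

```text
t: 10.83
eef_pos: [589.4, -16.7, 163.0]
tcp_rot: [3.141, -0.001, -0.09]
ft_force: [0.2, 0.7, 0.2]
opening: 0.433
[-16.78676078  50.00853053  13.05721811]
```

```bash
python3 -m jog '{"dp":[[-17,40,13],[-17,50,40],[-17,50,80],[-17,50,83],[-17,50,83],[-17,50,83],[-17,50,83]],"twist":[0,0,0,0,0,0,0],"claw":[-0.34,-0.34,-0.34,-0.34,-0.34,-0.34,-0.34]}'; python3 -c "
from h import *
s=readout.state();print(s['opening'],dtool([568.2,-65,80]))
crop(grab('side'),240,110,380,250,5,'pics/s8.png',1.6)"
```

```text
t: 11.47
eef_pos: [569.8, -61.3, 81.5]
tcp_rot: [3.141, -0.003, -0.088]
ft_force: [0.3, -0.0, 0.0]
opening: 0.669
0.6693805040717301 [-1.25725974  3.86662263  1.50407792]
```

View pics/s8.png

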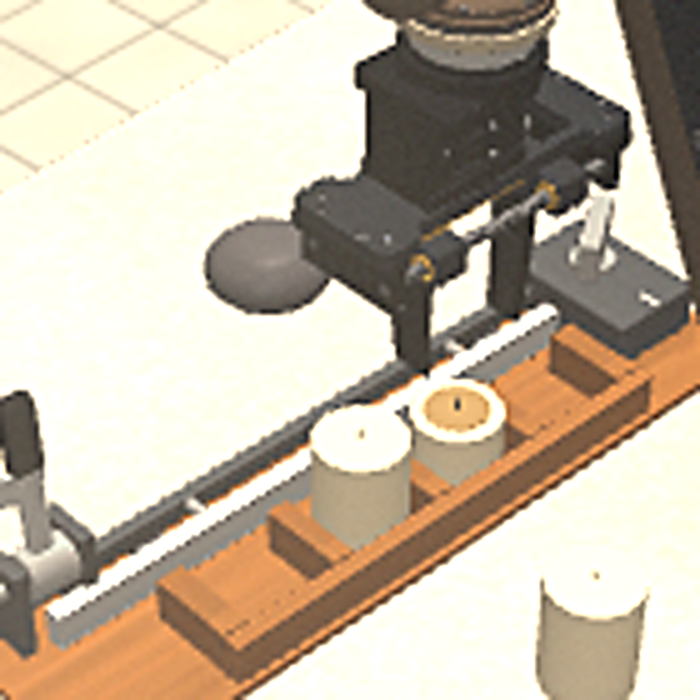

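The open fingers hang above and behind the stub at (458,410), and the lever is fully up at left. I'll check tip alignment numerically.

```bash
python3 - <<'E'
from h import *
np.set_printoptions(precision=1,suppress=True)
q=lambda X:(px('side',X)-[240,110])*5
for z in(82,92,102):print(z,'L inner/outer',q([570+3,-61+32,z]),q([570+4,-61+44,z]),'R inner',q([570-3,-61-32,z]))
E
python3 -m jog '{"dp":[[-1,4,15],[-1,4,30],[-1,4,40],[-1,4,48],[-1,4,48],[-1,4,48]],"twist":[0,0,0,0,0,0],"claw":[-0.34,-0.34,-0.34,-0.34,-0.34,-0.34]}'
```

```text
82 L inner/outer [409.8 397.9] [393.8 408. ] R inner [493.2 346.3]
92 L inner/outer [410.2 383.9] [394.1 393.9] R inner [494.  332.4]
102 L inner/outer [410.5 369.7] [394.4 379.7] R inner [494.8 318.3]
t: 12.02
eef_pos: [567.5, -65.4, 31.8]
tcp_rot: [3.141, -0.0, -0.089]
ft_force: [0.7, -0.7, -0.3]
opening: 0.671
```

```bash
python3 -m jog '{"dp":[[0,0,6],[0,0,11],[0,0,11],[0,0,11],[0,0,11],[0,0,11],[0,0,11],[0,0,11]],"twist":[0,0,0,0,0,0,0,0],"claw":[-0.34,-0.34,-0.34,1,1,1,1,1]}'; python3 -m jog '{"dp":[[0,0,0],[0,0,0],[0,0,0]],"twist":[0,0,0],"claw":[1,1,1]}'
```

```text
t: 12.68
eef_pos: [567.4, -65.6, 20.6]
tcp_rot: [3.141, -0.0, -0.089]
ft_force: [-0.2, -0.2, -0.1]
opening: 0.554
t: 12.93
eef_pos: [567.4, -65.6, 20.6]
tcp_rot: [3.141, -0.0, -0.089]
ft_force: [0.3, 0.4, 0.7]
opening: 0.555
```

```bash
python3 -m jog '{"dp":[[0,0,-25],[0,0,-60],[0,0,-90],[-10,20,-90],[-30,50,-90],[-50,85,-90],[-70,120,-90],[-70,120,-90]],"twist":[0,0,0,0,0,0,0,0],"claw":[1,1,1,1,1,1,1,1]}'; python3 -c "
from h import *
s=readout.state();print(s['opening'],dtool([407.8,-305,20]))"
```

```text
t: 13.6
eef_pos: [483.8, -182.8, 110.6]
tcp_rot: [3.141, 0.001, -0.093]
ft_force: [-0.5, -0.3, -1.1]
opening: 0.559
0.5590106895394743 [-64.22171223 128.6909028   90.71485976]
```

```bash
python3 -m jog '{"dp":[[-20,35,0],[-40,70,0],[-55,105,0],[-64,128,0],[-64,128,20],[-64,128,45],[-64,128,60],[-64,128,60]],"twist":[0,0,0,0,0,0,0,0],"claw":[1,1,1,1,1,1,1,1]}'; python3 -c "
from h import *
s=readout.state();print(s['opening'],dtool([407.8,-305,20]))
crop(grab('side'),340,130,460,230,6,'pics/s9.png',1.6)"
```

```text
t: 14.27
eef_pos: [410.6, -299.7, 48.1]
tcp_rot: [-3.139, 0.004, -0.09]
ft_force: [-0.1, 0.4, -1.5]
opening: 0.558
0.5582143899367985 [-2.21636762  5.59886765 28.07210697]
```

View pics/s9.png

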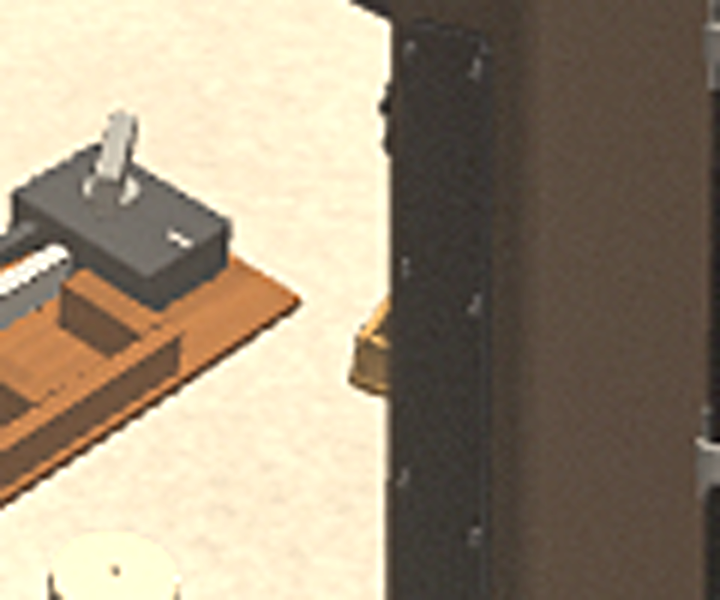

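The arm hides the bin from the side camera, so I'll lower on the measured position and watch the force.

```bash
python3 -m jog '{"dp":[[-2,5.5,7],[-2,5.5,14],[-2,5.5,20],[-2,5.5,25],[-2,5.5,28],[-2,5.5,28]],"twist":[0,0,0,0,0,0],"claw":[1,1,1,1,1,1]}'; python3 -m jog '{"dp":[[0,0,0],[0,0,0],[0,0,0],[0,0,-30],[0,0,-60],[0,-30,-90],[0,-60,-90]],"twist":[0,0,0,0,0,0,0],"claw":[-0.5,-0.5,-0.5,-0.5,-0.5,-0.5,-0.5]}'; python3 -m jog '{"dp":[[0,-40,-10],[0,-80,-10],[0,-120,-10],[0,-160,-10],[0,-200,-10],[0,-240,-10],[0,-240,-10]],"twist":[0,0,0,0,0,0,0],"claw":[-0.34,-0.34,-0.34,-0.34,-0.34,-0.34,-0.34]}'
python3 - <<'E'
from h import *
im=grab('top');cv2.imwrite('pics/t3.png',im);crop(im,200,150,510,330,2.5,'pics/t3c.png',2)
s=readout.state();print(s['eef_pos'])
E
```

```text
t: 14.82
eef_pos: [409.1, -305.7, 22.0]
tcp_rot: [-3.141, 0.001, -0.089]
ft_force: [-0.3, 0.4, -0.1]
opening: 0.558
t: 15.4
eef_pos: [416.3, -247.6, 117.0]
tcp_rot: [3.137, -0.006, -0.091]
ft_force: [0.4, 0.1, 1.0]
opening: 0.752
t: 15.98
eef_pos: [435.8, -1.8, 123.0]
tcp_rot: [-3.141, -0.001, -0.084]
ft_force: [-0.0, -0.4, -0.4]
opening: 0.668
[435.949832    -4.09822382 122.89221924]
```

View pics/t3c.png

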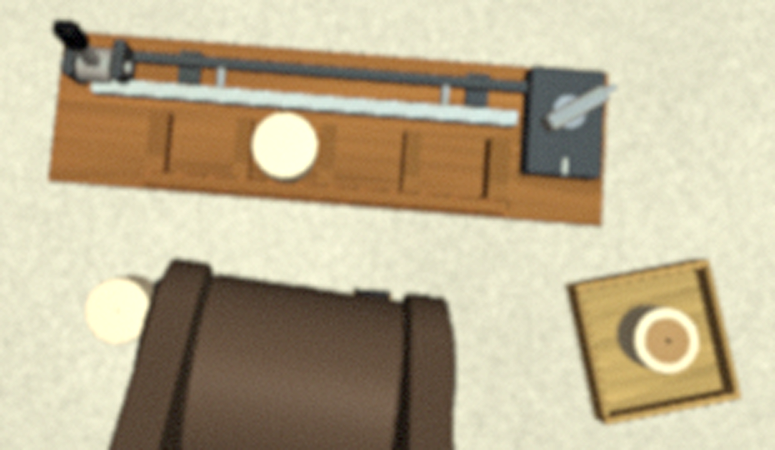

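The stub stands in the bin at crop (667,341), the lever is fully up, and pockets 1, 3 and 4 are free. I'll do the nut next because it keeps the arm off the candles, measuring the wing by its bright mask.

```bash
cat >> h.py <<'E'
MID=np.array([598.7,-30.8,8]);EX=np.array([.996,-.0889,0]);EY=np.array([.0889,.996,0])
def sc(p): return np.array([(p-MID)@EX,(p-MID)@EY])
def wing(im):
    g=cv2.cvtColor(im,cv2.COLOR_BGR2GRAY).astype(int);s=im.max(2).astype(int)-im.min(2)
    x0,y0,x1,y1=405,172,455,232
    m=(g[y0:y1,x0:x1]>75)&(s[y0:y1,x0:x1]<40)
    n,l,st,c=cv2.connectedComponentsWithStats(m.astype(np.uint8))
    return g[y0:y1,x0:x1],m
E
python3 - <<'E'
from h import *
for f in('pics/top0.png','pics/t3.png'):
    g,m=wing(cv2.imread(f)); print(f)
    for r in g[4:30,8:46]: print(' '.join('%3d'%v for v in r))
E
```

```text
pics/top0.png
 76  74  74  74  80  87  89  89  90  90  91  93  93  94  95  98  99 100 102 102 103 103 103 103 103 104 103 103 103 105 104 104 104 107 106 105 105 104
 49  49  48  50  53  58  61  60  61  62  65  69  69  71  74  76  79  85  86  86  90  88  89  90  91  91  93  94  98 103 105 105 105 107 106 104 103 104
 34  39  40  39  40  41  42  41  41  43  45  46  47  48  51  50  53  57  59  60  64  63  63  65  65  67  69  76  83  93 102 104 107 107 108 106 104 105
 34  40  40  40  40  39  41  39  40  39  40  38  40  39  39  36  38  40  40  41  42  42  43  42  44  45  45  51  59  77  93 104 108 108 107 106 105 104
 33  40  41  40  40  41  40  38  41  40  41  39  39  38  40  39  39  40  40  39  39  38  39  39  37  38  38  39  44  66  87 103 109 109 108 107 105 106
 35  40  41  40  42  41  39  40  42  42  41  41  41  39  37  40  40  40  41  41  39  40  37  39  41  39  39  38  46  64  88 104 109 109 109 107 104 104
 36  39  41  41  42  41  39  38  40  40  42  40  38  41  39  40  39  38  39  40  40  39  39  40  39  39  39  38  44  63  87 103 107 107 107 106 104 104
 35  38  42  41  39  4
[... 6129 characters left out ...]
  86  84  84  87  86  74  56  44  45  44  45  43  49  66  91 109 115 115 114 112 113 114 114
 45  45  43  36  33  40  60  76  88  93  93  92  90  88  85  85  88  91  89  82  68  51  45  42  45  45  44  50  67  93 110 114 114 112 114 113 113 114
 44  46  44  39  34  35  48  69  82  92  89  86  82  84  88  89  90  87  82  72  55  47  42  44  43  43  44  49  68  94 109 115 115 114 113 114 112 114
 46  44  42  40  36  35  40  56  73  81  77  70  69  76  81  82  81  75  65  55  46  42  43  43  44  44  43  50  70  94 110 114 114 114 113 114 114 114
 45  46  44  45  40  34  33  45  57  63  58  51  52  59  62  66  62  55  49  46  44  44  43  44  44  46  43  51  70  93 110 114 113 114 113 114 114 113
```

Run:
```python
from h import *
np.set_printoptions(precision=1,suppress=True)
for nm,n,b in(('before',(449,190),(420.5,195.3)),('now',(445.5,185),(420.5,198.3))):
    for zn in(62,75):
        N=plane('top',*n,zn);B=plane('top',*b,75);d=N-B;ax=B+d*28/70
        a=np.degrees(np.arctan2(d@EX,-(d@EY)))
        print(nm,zn,'len',np.linalg.norm(d[:2]),'axis',ax,sc(ax),'beyond -y deg',a,'turn needed',90+a)
s=readout.state();print(s['joints'])
```

```text
before 62 len 65.3868373980151 axis [ 603.6 -239.1   69.8] [  23.4 -207. ] beyond -y deg 15.930502825785235 turn needed 105.93050282578524
before 75 len 60.64552966014325 axis [ 602.9 -237.3   75. ] [  22.5 -205.3] beyond -y deg 14.985066920298564 turn needed 104.98506692029856
now 62 len 64.66570423937978 axis [ 604.2 -236.2   69.8] [  23.7 -204.1] beyond -y deg 32.09994355290794 turn needed 122.09994355290794
now 75 len 59.845994039305864 axis [ 603.4 -234.5   75. ] [  22.8 -202.4] beyond -y deg 32.24183864492249 turn needed 122.2418386449225
[-0.2  0.3  2.1  0.   0.7  1.5]
```

```bash
python3 -m jog '{"dp":[[25,27,0],[50,54,0],[75,81,0],[100,108,0],[125,140,0],[150,170,0],[170,195,0],[180,205,0]],"twist":[-7,-14,-21,-28,-35,-42,-49,-56],"claw":[0.1,0.1,0.1,0.1,0.1,0.1,0.1,0.1]}';python3 -m jog '{"dp":[[0,0,0],[0,0,0],[0,0,0],[0,0,0],[0,0,0],[0,0,0],[0,0,0],[0,0,0]],"twist":[-7,-14,-21,-28,-35,-42,-49,-56],"claw":[0.1,0.1,0.1,0.1,0.1,0.1,0.1,0.1]}';python3 -m jog '{"dp":[[0,0,0],[0,0,0],[0,0,0]],"twist":[-7,-10,-10],"claw":[0.1,0.1,0.1]}'
python3 -c "
from h import *
s=readout.state();print(np.degrees(s['tcp_rot'][2]),s['joints'],dtool([603.5,-235.5,30]))"
```

```text
t: 16.7
eef_pos: [598.1, -232.4, 122.3]
tcp_rot: [3.14, 0.0, 0.891]
ft_force: [-0.7, 1.4, 0.5]
opening: 0.453
t: 17.37
eef_pos: [596.5, -228.8, 122.6]
tcp_rot: [-3.142, 0.0, 1.87]
ft_force: [0.0, 0.0, 0.5]
opening: 0.449
t: 17.62
eef_pos: [596.5, -228.7, 122.6]
tcp_rot: [-3.142, 0.0, 2.041]
ft_force: [0.0, 1.2, -0.2]
opening: 0.453
116.95416473148333 [-4.69367854e-01  5.76194448e-01  1.59159103e+00 -2.31199962e-04
  9.73702187e-01 -9.39676787e-01] [-9.22725789  3.17483482 92.60129378]
```

```bash
python3 -m jog '{"dp":[[-9,3,30],[-9,3,60],[-9,3,80],[-9,3,92],[-9,3,92],[-9,3,92],[-9,3,92],[-9,3,92]],"twist":[0,0,0,0,0,0,0,0],"claw":[0.1,0.1,0.1,0.1,0.1,1,1,1]}';python3 -m jog '{"dp":[[0,0,0],[0,0,0],[0,0,0],[0,0,0],[0,0,0]],"twist":[0,0,0,0,0],"claw":[1,1,1,1,1]}'
python3 - <<'E'
from h import *
print(readout.state()['moment'])
t=grab('top');cv2.imwrite('pics/t4.png',t);cv2.imwrite('pics/s10.png',grab('side'))
hsv=cv2.cvtColor(t,cv2.COLOR_BGR2HSV);h=hsv[230:380,160:420]
m=((h[...,1]>42)&(h[...,2]>112)&(h[...,1]<90)).astype(np.uint8);m=cv2.morphologyEx(m,cv2.MORPH_OPEN,np.ones((3,3)))
k,l,s,c=cv2.connectedComponentsWithStats(m)
for i in range(1,k):
    if s[i,4]>100: print(s[i],c[i]+[160,230],plane('top',*(c[i]+[160,230]),72))
E
```

```text
t: 18.28
eef_pos: [604.4, -234.4, 32.1]
tcp_rot: [3.14, 0.002, 2.04]
ft_force: [0.4, 0.4, 0.6]
opening: 0.296
t: 18.7
eef_pos: [605.3, -233.8, 31.6]
tcp_rot: [3.139, 0.002, 2.04]
ft_force: [5.6, 3.6, 1.9]
opening: 0.146
[ 0.57908592 -1.0080747   0.01735913]
```

```bash
Z='[0,0,0]'; python3 -m jog '{"dp":[[0,0,0],[0,0,0],[0,0,0],[0,0,0],[0,0,0],[0,0,0],[0,0,0],[0,0,0]],"twist":[6,12,18,24,30,36,42,48],"claw":[1,1,1,1,1,1,1,1]}';python3 -m jog '{"dp":[[0,0,0],[0,0,0],[0,0,0],[0,0,0],[0,0,0],[0,0,0],[0,0,0],[0,0,0]],"twist":[6,12,18,24,30,36,42,48],"claw":[1,1,1,1,1,1,1,1]}';python3 -m jog '{"dp":[[0,0,0],[0,0,0],[0,0,0],[0,0,0],[0,0,0],[0,0,0],[0,0,0]],"twist":[6,12,18,22,26,26,26],"claw":[1,1,1,1,1,1,1]}'
python3 - <<'E'
from h import *
s=readout.state();print(np.degrees(s['tcp_rot']),s['ft_force'],s['moment'],s['opening'])
t=cv2.imread('pics/t4.png');hsv=cv2.cvtColor(t,cv2.COLOR_BGR2HSV)
for x,y in((246,274),(317,283),(350,300),(200,340)): print(hsv[y,x])
h=hsv[235:380,205:420]
m=((h[...,1]>42)&(h[...,2]>105)).astype(np.uint8);m=cv2.morphologyEx(m,cv2.MORPH_OPEN,np.ones((3,3)))
k,l,st,c=cv2.connectedComponentsWithStats(m)
for i in range(1,k):
    if st[i,4]>60: print(st[i],c[i]+[205,235],plane('top',*(c[i]+[205,235]),72))
E
```

```text
t: 19.47
eef_pos: [606.5, -233.8, 31.6]
tcp_rot: [3.136, -0.001, 1.197]
ft_force: [12.0, 3.8, -1.4]
opening: 0.145
t: 20.13
eef_pos: [607.3, -234.6, 31.7]
tcp_rot: [3.136, -0.006, 0.359]
ft_force: [15.9, -1.4, -5.9]
opening: 0.144
t: 20.72
eef_pos: [607.5, -235.2, 31.7]
tcp_rot: [3.139, -0.009, -0.09]
ft_force: [15.5, -3.5, -7.3]
opening: 0.145
[179.84766928  -0.49362211  -5.15954473] [15.45182703 -3.50104587 -7.29127961] [-0.38389043 -2.57301568 -0.01926359] 0.14492522233717683
[14 89 60]
[16 91 53]
[14 91 53]
[14 89 72]
[197   0  18   4  68] [410.91176471 236.41176471] [ 513.96745607 -190.93670046   72.        ]
```

```bash
python3 -m jog '{"dp":[[0,0,0],[0,0,0],[0,0,0],[0,0,-30],[0,0,-60],[0,0,-90],[0,0,-120]],"twist":[0,0,0,0,0,0,0],"claw":[0.1,0.1,0.1,0.1,0.1,0.1,0.1]}'
python3 -m jog '{"dp":[[-30,20,0],[-60,40,0],[-90,70,0],[-120,105,0],[-150,140,0],[-180,175,0],[-200,210,0],[-200,220,0]],"twist":[0,0,0,0,0,0,0,0],"claw":[0,0,0,0,0,0,0,0]}'
python3 - <<'E'
from h import *
t=grab('top');cv2.imwrite('pics/t5.png',t);s=grab('side');cv2.imwrite('pics/s11.png',s)
a=cv2.resize(t[150:330,180:500],None,fx=2.4,fy=2.4,interpolation=cv2.INTER_CUBIC)
n=cv2.resize(t[165:235,400:460],None,fx=2.2,fy=2.2,interpolation=cv2.INTER_CUBIC)
b=cv2.resize(s[180:290,220:400],None,fx=1.2,fy=1.2)
c=np.zeros((600,768,3),np.uint8);c[:432]=a;c[435:435+n.shape[0],:n.shape[1]]=n;c[435:435+b.shape[0],200:200+b.shape[1]]=b
cv2.imwrite('pics/v14.png',cv2.convertScaleAbs(c,alpha=1.8)); print(n.shape,b.shape)
E
```

```text
t: 21.3
eef_pos: [603.3, -233.8, 151.9]
tcp_rot: [-3.141, 0.001, -0.089]
ft_force: [0.3, -0.2, -1.3]
opening: 0.447
t: 21.97
eef_pos: [381.6, -437.5, 151.0]
tcp_rot: [3.141, 0.0, -0.091]
ft_force: [0.8, 0.8, -0.0]
opening: 0.498
(154, 132, 3) (132, 216, 3)
```

View pics/v14.png

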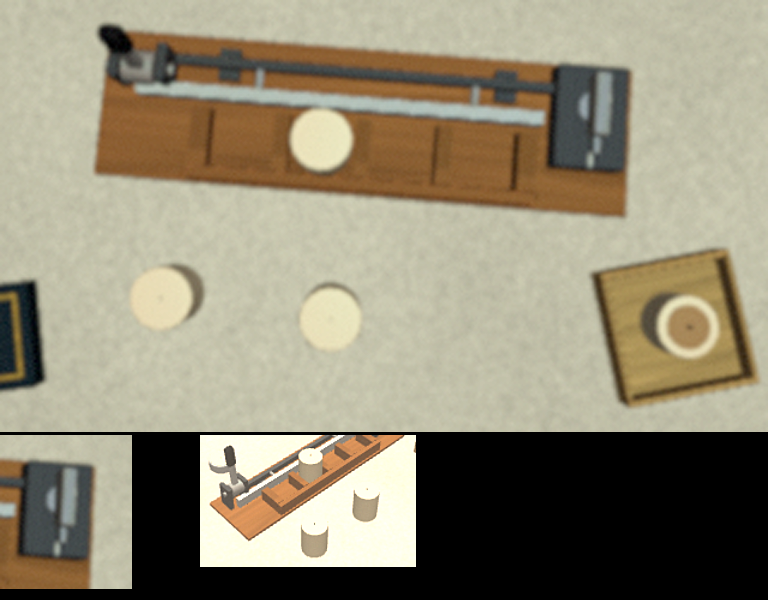

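Both new candles are unmoved, at px (247,274) and (317.5,283). The nut pointer now points close to the white mark at (590,160). I'll measure the bar's angle numerically.

Run:
```python
from h import *
np.set_printoptions(precision=1,suppress=True)
t=cv2.imread('pics/t5.png');g=cv2.cvtColor(t,cv2.COLOR_BGR2GRAY).astype(int)
print(180+604/2.4,150+103/2.4)
C=[]
for r in range(176,222):
    print(r,' '.join('%3d'%v for v in g[r,412:446]))
for n,(x,y) in dict(a=(247,274),b=(317.5,283)).items():
    x,y=int(x),int(y);h=cv2.cvtColor(t,cv2.COLOR_BGR2HSV)[y-20:y+20,x-20:x+20]
    _,m=cv2.threshold(h[...,1],0,1,cv2.THRESH_OTSU);m&=(h[...,2]>np.median(g[295:320,340:400])+2).astype(np.uint8)
    m=cv2.morphologyEx(m,cv2.MORPH_OPEN,np.ones((3,3)));k,l,s,c=cv2.connectedComponentsWithStats(m);i=1+np.argmax(s[1:,4])
    print(n,s[i],plane('top',*(c[i]+[x-20,y-20]),72))
```

```text
431.6666666666667 192.91666666666669
176  86  78  73  75  75  80  88  89  90  90  91  92  94  94  93  95  98  99 101 101 103 102 104 104 103 102 103 103 103 104 104 105 103 105
177  55  51  49  51  50  53  58  59  61  62  64  65  70  70  71  74  77  78  83  86  87  89  88  89  90  91  93  93  96  98 103 105 106 105
178  29  34  37  39  40  39  42  41  41  43  42  43  45  47  47  50  51  53  58  59  61  63  62  62  65  66  68  70  74  82  93 101 105 106
179  19  33  39  40  39  41  40  40  39  39  40  41  40  38  38  38  42  51  55  54  55  53  49  45  43  44  45  47  51  58  77  95 103 108
180  23  32  41  41  41  41  41  39  41  40  41  39  41  38  38  36  47  63  72  76  73  67  59  46  40  38  37  39  38  46  64  88 103 108
181  22  35  39  41  42  40  41  41  42  39  41  41  41  39  35  34  50  72  83  85  82  80  70  52  41  39  39  40  39  44  64  86 105 110
182  21  34  40  40  42  40  42  40  39  40  40  40  40  37  30  34  53  72  84  86  86  84  72  54  42  39  40  41  39  44  64  87 102 107
183  24  36  40  43  41  42  41  40  37  41  40  41  38  33  30  32  53  74  83  88
[... 4764 characters left out ...]
  41  40  41  41  38  41  41  52  74  97 105 107 107
218  29  35  34  35  36  36  38  36  37  39  37  41  58  80  81  58  40  39  39  39  42  38  40  40  40  41  41  41  53  77  98 108 110 107
219  30  28  33  33  29  32  30  29  29  30  28  34  48  64  64  46  36  34  35  35  36  37  36  40  38  37  39  42  57  81 101 108 110 109
220  40  37  38  37  33  35  31  32  31  31  25  29  36  44  44  34  28  30  28  31  27  30  28  28  31  33  35  42  58  83 104 110 111 110
221  48  50  49  46  47  45  45  42  39  40  40  38  40  41  40  36  37  33  32  32  29  29  28  29  34  34  39  44  61  85 104 110 110 110
a [  7   7  26  27 540] [440.7 148.2  72. ]
b [  8   7  26  27 554] [421.2   3.   72. ]
```

Run:
```python
from h import *
A=plane('top',431.5,182,75);B=plane('top',430.55,201,75);d=B-A
print('pointer vs -x deg (pos=clockwise short)',np.degrees(np.arctan2(-(d@EY),-(d@EX))))
# mark line and nose
for z in(60,65):
  n=plane('top',428.45,210,z);print(sc(n))
print('axis',sc((A+B)/2), 'mark',sc(plane('top',425.5,216.5,40)))
bl,br,tl,tr=[np.array(v) for v in([553.2,221.6],[507.9,-271.3],[688.2,209.9],[645.5,-283.5])]
for p,q in((bl,br),(tl,tr)): print(np.degrees(np.arctan2(*( (p-q)[::-1])))-90)
```

```text
pointer vs -x deg (pos=clockwise short) -0.33106725745454385
[ -11.38761181 -203.86372031]
[ -11.96372473 -202.4799394 ]
axis [  25.97663536 -203.32877559] mark [ -23.65604248 -203.68788215]
-5.251020418701671
-4.946188203223699
```

The pointer is within 1° of the mark. Next is the candle at (421,3).

```bash
python3 -m jog '{"dp":[[10,-40,0],[20,-80,0],[30,-120,0],[40,-160,0],[50,-200,0],[50,-240,0],[45,-280,0],[40,-310,0]],"twist":[0,0,0,0,0,0,0,0],"claw":[-0.6,-0.6,-0.6,-0.6,-0.6,-0.6,-0.6,-0.6]}'; python3 -c "
from h import *
print(dtool([421,3,25]))"
```

```text
t: 22.73
eef_pos: [451.8, -126.4, 150.5]
tcp_rot: [-3.141, 0.001, -0.087]
ft_force: [0.8, -0.2, -0.8]
opening: 0.8
[ -41.90372721 -126.18073481  125.62239667]
```

```bash
python3 -m jog '{"dp":[[-15,-40,0],[-30,-80,0],[-42,-126,0],[-42,-126,0],[-42,-126,30],[-42,-126,60],[-42,-126,60],[-42,-126,60]],"twist":[0,0,0,0,0,0,0,0],"claw":[-0.6,-0.6,-0.6,-0.6,-0.6,-0.6,-0.6,-0.6]}'
python3 - <<'E'
from h import *
print(dtool([421,3,25]))
m=cv2.cvtColor(grab('side'),cv2.COLOR_BGR2HSV)
# candle b column in side view: compare with the earlier picture
a=cv2.cvtColor(cv2.imread('pics/s11.png'),cv2.COLOR_BGR2HSV)
print(np.abs(m[240:255,340:376].astype(int)-a[240:255,340:376]).mean())
E
```

```text
t: 23.4
eef_pos: [421.1, -0.5, 90.3]
tcp_rot: [-3.141, 0.003, -0.089]
ft_force: [-0.6, -1.0, 0.2]
opening: 0.801
[-0.18539262 -3.42243897 65.25154989]
9.485802469135802
```

```bash
python3 -m jog '{"dp":[[0,-1,20],[0,-1,40],[0,-1,55],[0,-1,65],[0,-1,65],[0,-1,65],[0,-1,65],[0,-1,65]],"twist":[0,0,0,0,0,0,0,0],"claw":[-0.6,-0.6,-0.6,-0.6,-0.6,1,1,1]}';python3 -m jog '{"dp":[[0,0,0],[0,0,0],[0,0,0],[0,0,0]],"twist":[0,0,0,0],"claw":[1,1,1,1]}'
```

```text
t: 24.12
eef_pos: [422.6, -0.0, 26.7]
tcp_rot: [3.141, -0.002, -0.089]
ft_force: [0.8, 3.3, 1.8]
opening: 0.645
t: 24.45
eef_pos: [422.4, 0.1, 26.3]
tcp_rot: [3.141, -0.002, -0.089]
ft_force: [-0.5, 0.8, 9.5]
opening: 0.562
```

```bash
python3 -m jog '{"dp":[[0,0,-20],[0,0,-50],[0,0,-80],[0,0,-100],[0,0,-100],[0,0,-100]],"twist":[0,0,0,0,0,0],"claw":[1,1,1,1,1,1]}'; python3 -c "
from h import *
s=readout.state();print(s['ft_force'],s['opening'],dtool([568.9,-65.4,126]))
cv2.imwrite('pics/s12.png',grab('side'))"
```

```text
t: 24.95
eef_pos: [422.1, 0.1, 126.2]
tcp_rot: [3.141, -0.002, -0.089]
ft_force: [-0.1, -0.4, -1.8]
opening: 0.562
[-0.14208486 -0.42259706 -1.7554891 ] 0.5624093431287105 [152.02932842  52.19401498   0.58516044]
```

```bash
python3 -m jog '{"dp":[[38,13,0],[76,26,0],[114,39,0],[140,48,0],[152,52,0],[152,52,0],[152,52,30],[152,52,50]],"twist":[0,0,0,0,0,0,0,0],"claw":[1,1,1,1,1,1,1,1]}';python3 -m jog '{"dp":[[0,0,0],[0,0,0]],"twist":[0,0],"claw":[1,1]}'; python3 -c "
from h import *
print(readout.state()['ft_force'],dtool([568.9,-65.4,34]))"
```

```text
t: 25.67
eef_pos: [567.1, -64.7, 73.1]
tcp_rot: [-3.141, 0.002, -0.089]
ft_force: [-0.0, 0.0, -2.0]
opening: 0.566
t: 25.83
eef_pos: [567.2, -64.7, 74.3]
tcp_rot: [-3.141, 0.004, -0.089]
ft_force: [0.0, -0.4, -1.7]
opening: 0.563
[ 0.03595002 -0.38645336 -1.65194637] [ 1.92093878  0.59199123 40.27625894]
```

```bash
python3 -m jog '{"dp":[[2,0.5,8],[2,0.5,14],[2,0.5,20],[2,0.5,26],[2,0.5,26]],"twist":[0,0,0,0,0],"claw":[1,1,1,1,1]}'; python3 -m jog '{"dp":[[0,0,5],[0,0,10],[0,0,13],[0,0,15],[0,0,15]],"twist":[0,0,0,0,0],"claw":[1,1,1,1,1]}'
```

```text
t: 26.25
eef_pos: [570.1, -65.7, 48.5]
tcp_rot: [-3.142, 0.001, -0.089]
ft_force: [-0.5, -0.9, -2.1]
opening: 0.563
t: 26.67
eef_pos: [570.6, -65.9, 34.5]
tcp_rot: [3.141, 0.0, -0.089]
ft_force: [0.3, 0.1, -1.5]
opening: 0.562
```

```bash
python3 -m jog '{"dp":[[0,0,0.5],[0,0,0.5],[0,0,0.5],[0,0,0.5],[0,0,-30],[0,0,-65],[0,0,-90],[0,0,-90]],"twist":[0,0,0,0,0,0,0,0],"claw":[-0.34,-0.34,-0.34,-0.34,-0.34,-0.34,-0.34,-0.34]}'; python3 -m jog '{"dp":[[-40,0,0],[-80,0,0],[-110,-30,0],[-120,-70,0],[-130,-110,0],[-140,-150,0],[-145,-190,0],[-145,-200,0]],"twist":[0,0,0,0,0,0,0,0],"claw":[-0.6,-0.6,-0.6,-0.6,-0.6,-0.6,-0.6,-0.6]}'
python3 - <<'E'
from h import *
np.set_printoptions(precision=1,suppress=True)
print(dtool([440.7,148.2,25]))
t=grab('top');cv2.imwrite('pics/t6.png',t);s=grab('side');cv2.imwrite('pics/s13.png',s)
hs=cv2.cvtColor(t,cv2.COLOR_BGR2HSV);g=hs[...,2]
for X in([574,8.5,80],[568,-65,80],[440.7,148.2,72]):
    u,v=px('top',X).astype(int);h=hs[v-18:v+18,u-18:u+18]
    m=((h[...,1]>42)&(h[...,1]<100)&(h[...,2]>105)).astype(np.uint8);m=cv2.morphologyEx(m,cv2.MORPH_OPEN,np.ones((3,3)));k,l,st,c=cv2.connectedComponentsWithStats(m)
    if k>1:
        i=1+np.argmax(st[1:,4]);p=plane('top',*(c[i]+[u-18,v-18]),X[2]);print(st[i],p,sc(p))
    else: print(X,'none',h[18,18])
E
```

```text
t: 27.33
eef_pos: [572.7, -66.3, 129.4]
tcp_rot: [3.14, -0.008, -0.089]
ft_force: [0.6, -0.9, 0.2]
opening: 0.668
t: 28.0
eef_pos: [443.0, 150.3, 124.4]
tcp_rot: [-3.141, -0.0, -0.086]
ft_force: [-0.2, -0.2, 0.8]
opening: 0.798
[-2.1  2.3 99.4]
[  6   5  26  26 520] [575.4   9.7  80. ] [-26.8  38.3]
[  7   6  20  25 349] [571.  -59.2  80. ] [-25.1 -30.8]
[15 19  4 12 42] [428.7 151.3  72. ] [-185.5  166.2]
```

Run:
```python
from h import *
for f in('s11','s13'):
    g=cv2.cvtColor(cv2.imread(f'pics/{f}.png'),cv2.COLOR_BGR2GRAY)
    for r in(262,270): print(f,r,' '.join('%d'%v for v in g[r,296:338]))
```

```text
s11 262 148 151 150 149 154 155 154 157 89 78 83 83 81 106 108 156 183 184 182 183 183 184 186 161 139 87 82 81 84 79 91 163 156 154 154 150 153 155 156 154 151 150
s11 270 157 156 152 148 148 157 161 166 90 78 85 87 89 88 89 91 91 91 91 92 91 91 91 91 92 90 88 85 83 75 113 160 157 153 153 153 153 152 154 158 156 151
s13 262 177 181 181 178 183 185 182 189 108 94 99 97 96 128 129 187 218 219 217 217 216 219 220 193 165 104 100 100 99 95 110 194 185 185 183 182 183 185 187 186 179 180
s13 270 189 184 182 178 179 188 191 201 106 94 102 103 105 107 107 108 108 109 109 110 109 112 107 108 109 108 105 105 100 90 136 193 186 183 182 183 183 183 183 190 189 181
```

Candle a is unmoved, so I'll grasp it.

```bash
python3 -m jog '{"dp":[[-2,2,20],[-2,2,45],[-2,2,70],[-2,2,90],[-2,2,99],[-2,2,99],[-2,2,99],[-2,2,99]],"twist":[0,0,0,0,0,0,0,0],"claw":[-0.6,-0.6,-0.6,-0.6,-0.6,-0.6,1,1]}';python3 -m jog '{"dp":[[0,0,0],[0,0,0],[0,0,0],[0,0,0],[0,0,0]],"twist":[0,0,0,0,0],"claw":[1,1,1,1,1]}'; python3 -m jog '{"dp":[[0,0,-20],[0,0,-50],[0,0,-80],[0,0,-100],[0,0,-100]],"twist":[0,0,0,0,0],"claw":[1,1,1,1,1]}'; python3 -c "
from h import *
print(dtool([562,-139,126]))"
```

```text
t: 28.77
eef_pos: [442.4, 144.1, 26.4]
tcp_rot: [-3.141, -0.001, -0.09]
ft_force: [0.4, -1.1, -0.3]
opening: 0.709
t: 29.18
eef_pos: [442.4, 144.5, 26.4]
tcp_rot: [-3.141, -0.002, -0.089]
ft_force: [-0.7, -0.9, 8.8]
opening: 0.557
t: 29.6
eef_pos: [443.3, 144.8, 129.2]
tcp_rot: [-3.14, -0.006, -0.089]
ft_force: [1.2, 0.3, -0.4]
opening: 0.562
[143.37819111 272.17416677   3.63333539]
```

```bash
python3 -m jog '{"dp":[[5,38,0],[20,76,0],[40,114,0],[65,152,0],[90,190,0],[115,225,0],[144,258,0],[144,272,0]],"twist":[0,0,0,0,0,0,0,0],"claw":[1,1,1,1,1,1,1,1]}';python3 -m jog '{"dp":[[0,0,0],[0,0,15],[0,0,30],[0,0,45],[0,0,45]],"twist":[0,0,0,0,0],"claw":[1,1,1,1,1]}'; python3 -c "
from h import *
print(readout.state()['ft_force'],dtool([562.8,-139,34]))"
```

```text
t: 30.27
eef_pos: [563.2, -142.5, 124.5]
tcp_rot: [3.141, -0.001, -0.09]
ft_force: [0.8, 0.3, -2.2]
opening: 0.565
t: 30.68
eef_pos: [559.0, -138.4, 77.3]
tcp_rot: [-3.14, 0.005, -0.089]
ft_force: [-0.9, -0.2, -2.1]
opening: 0.559
[-0.85228231 -0.1578565  -2.06336907] [ 4.01949649  0.34179124 43.24079042]
```

```bash
python3 -m jog '{"dp":[[4,0.5,8],[4,0.5,16],[4,0.5,22],[4,0.5,28],[4,0.5,28]],"twist":[0,0,0,0,0],"claw":[1,1,1,1,1]}'; python3 -m jog '{"dp":[[0,0,5],[0,0,10],[0,0,14],[0,0,16],[0,0,16]],"twist":[0,0,0,0,0],"claw":[1,1,1,1,1]}'
```

```text
t: 31.1
eef_pos: [564.5, -139.9, 51.5]
tcp_rot: [-3.141, 0.001, -0.089]
ft_force: [0.2, 0.4, -1.8]
opening: 0.563
t: 31.52
eef_pos: [564.7, -140.0, 36.0]
tcp_rot: [-3.141, 0.001, -0.089]
ft_force: [1.1, 3.0, -3.5]
opening: 0.559
```

```bash
python3 -m jog '{"dp":[[0,-1,1],[0,-1,2],[0,-1,2]],"twist":[0,0,0],"claw":[1,1,1]}'; python3 -m jog '{"dp":[[0,0,0],[0,0,0],[0,0,0],[0,0,-30],[0,0,-65],[0,0,-90],[-40,0,-90],[-80,0,-90]],"twist":[0,0,0,0,0,0,0,0],"claw":[-0.34,-0.34,-0.34,-0.34,-0.34,-0.34,-0.34,-0.34]}'; python3 -m jog '{"dp":[[-40,40,0],[-60,80,0],[-60,120,0],[-60,160,0],[-60,200,0],[-60,240,0]],"twist":[0,0,0,0,0,0],"claw":[0,0,0,0,0,0]}'
python3 - <<'E'
from h import *
t=grab('top');cv2.imwrite('pics/t7.png',t);s=grab('side');cv2.imwrite('pics/s14.png',s)
c=np.zeros((590,780,3),np.uint8)
c[:286]=cv2.resize(t[160:248,215:455],(780,286),interpolation=cv2.INTER_CUBIC)
c[290:590]=cv2.resize(s[150:250,210:470],(780,300),interpolation=cv2.INTER_CUBIC)
cv2.imwrite('pics/v15.png',cv2.convertScaleAbs(c,alpha=1.6))
E
```

```text
t: 31.77
eef_pos: [565.1, -139.4, 34.5]
tcp_rot: [3.141, -0.0, -0.089]
ft_force: [-0.7, 0.5, -1.6]
opening: 0.56
t: 32.43
eef_pos: [485.9, -132.3, 125.8]
tcp_rot: [3.14, -0.004, -0.088]
ft_force: [-0.2, -0.8, -0.8]
opening: 0.67
t: 32.93
eef_pos: [404.3, -359.1, 125.1]
tcp_rot: [3.141, -0.001, -0.09]
ft_force: [0.6, 0.5, 0.9]
opening: 0.499
```

View pics/v15.png

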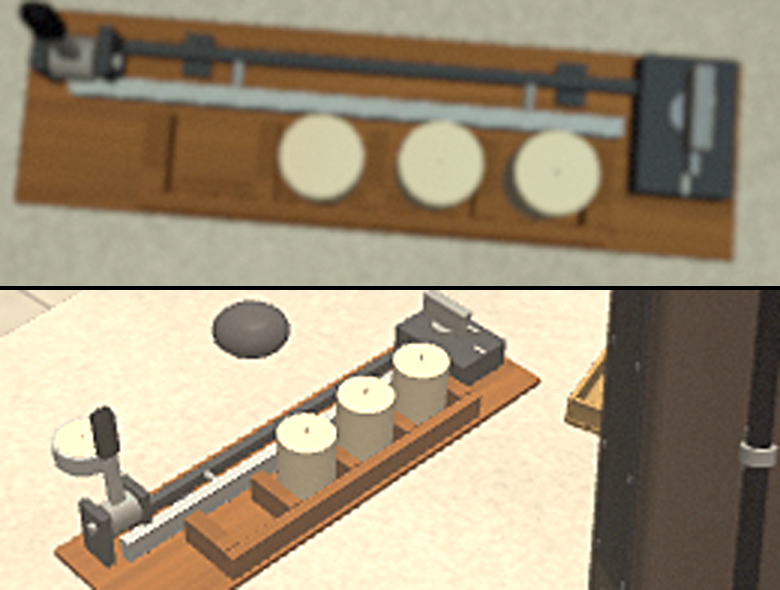

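Three candles stand in pockets 2 to 4. I'll triangulate their heights before locking.

Run:
```python
from h import *
np.set_printoptions(precision=1,suppress=True)
def tri(a,b):
    c1,d1=ray('top',*a);c2,d2=ray('side',*b);M=np.stack([d1,-d2],1);s=np.linalg.lstsq(M,c2-c1,rcond=None)[0]
    p,q=c1+d1*s[0],c2+d2*s[1];return (p+q)/2,np.linalg.norm(p-q)
for n,a,b in(('c0',(321,156),(307,435)),('p3',(441,163),(366,396)),('p4',(557.5,172),(421,359))):
    p,e=tri((215+a[0]/3.25,160+a[1]/3.25),(210+b[0]/3,150+(b[1]-290)/3));print(n,p,e,sc(p))
print(dtool([590,176.5,170]))
```

```text
c0 [574.7   8.5  74.3] 0.4463767695703912 [-27.4  37. ]
p3 [569.6 -67.8  74.4] 0.1732924330187044 [-25.7 -39.5]
p4 [ 562.9 -141.1   77.6] 0.5985353712397697 [ -25.9 -113.1]
[ 134.5 -553.7  -46.4]
```

```bash
python3 -m jog '{"dp":[[10,-40,-20],[20,-80,-40],[30,-120,-50],[40,-160,-50],[50,-200,-50],[60,-240,-50],[70,-280,-50],[80,-315,-50]],"twist":[0,0,0,0,0,0,0,0],"claw":[0,0,0,0,0,0,0,0]}'; python3 -m jog '{"dp":[[10,-40,0],[20,-80,0],[30,-120,0],[40,-160,0],[50,-200,0],[58,-235,0],[58,-235,0],[58,-235,0]],"twist":[0,0,0,0,0,0,0,0],"claw":[0,0,0,0,0,0,0,0]}'; python3 -c "
from h import *
print(dtool([651.7,172.4,170]))"
```

```text
t: 33.7
eef_pos: [512.2, -49.5, 174.9]
tcp_rot: [3.141, -0.001, -0.089]
ft_force: [-0.0, -1.3, -0.3]
opening: 0.499
t: 34.37
eef_pos: [590.5, 179.0, 174.1]
tcp_rot: [3.141, 0.0, -0.086]
ft_force: [-0.8, -0.5, 0.5]
opening: 0.5
[61.55597028  1.26715475  4.07412259]
```

```bash
python3 -m jog '{"dp":[[30,1,0],[61,1,0],[61,1,0],[61,1,25],[61,1,50],[61,1,69],[61,1,69],[61,1,69]],"twist":[0,0,0,0,0,0,0,0],"claw":[0,0,0,0,0,0,0,1]}'; python3 -m jog '{"dp":[[0,0,0],[0,0,0],[0,0,0],[0,0,0],[0,0,0],[0,0,0],[0,0,0]],"twist":[0,0,0,0,0,0,0],"claw":[1,1,1,1,1,1,1]}'
```

```text
t: 35.03
eef_pos: [651.0, 169.7, 105.4]
tcp_rot: [3.141, 0.002, -0.09]
ft_force: [0.6, 0.0, -0.7]
opening: 0.467
t: 35.62
eef_pos: [652.2, 172.2, 106.9]
tcp_rot: [-3.139, -0.002, -0.089]
ft_force: [-0.2, 8.5, 3.5]
opening: 0.208
```

```bash
python3 -m jog '{"dp":[[-6,-1,0],[-12.7,-2,0],[-25.3,-2,1.8],[-37.5,-2,5.5],[-49,-2,11],[-59.5,-2,18.1],[-68.9,-2,26.8],[-76.9,-2,36.7]],"twist":[0,0,0,0,0,0,0,0],"claw":[1,1,1,1,1,1,1,1]}'; python3 -m jog '{"dp":[[-6.3,0,11],[-11,0,22.9],[-13.8,0,35.3],[-14.8,0,44],[-14.8,0,48],[-14.8,0,50],[-14.8,0,50]],"twist":[0,0,0,0,0,0,0],"claw":[1,1,1,1,1,1,1]}'
```

```text
t: 36.28
eef_pos: [574.8, 179.7, 71.5]
tcp_rot: [-3.141, -0.002, -0.089]
ft_force: [-9.4, -0.1, 17.6]
opening: 0.209
t: 36.87
eef_pos: [557.3, 181.1, 18.7]
tcp_rot: [3.141, 0.006, -0.089]
ft_force: [-15.0, 3.1, 4.7]
opening: 0.211
```

```bash
python3 -m jog '{"dp":[[0,0,0],[0,0,0],[0,0,0],[0,0,-30],[0,0,-55],[0,0,-55],[0,0,-55],[0,0,-55]],"twist":[0,0,0,0,0,0,0,0],"claw":[0,0,0,0,1,1,1,1]}'; python3 -m jog '{"dp":[[0,0,0],[0,0,0],[0,0,0],[0,0,10],[0,0,20],[0,0,24],[0,0,26],[0,0,28]],"twist":[0,0,0,0,0,0,0,0],"claw":[1,1,1,1,1,1,1,1]}'; python3 -m jog '{"dp":[[0,0,2],[0,0,4],[0,0,6],[0,0,8],[0,0,8]],"twist":[0,0,0,0,0],"claw":[1,1,1,1,1]}'
```

```text
t: 37.53
eef_pos: [560.4, 180.6, 73.6]
tcp_rot: [3.142, -0.0, -0.089]
ft_force: [-0.2, -0.8, -0.3]
opening: 0.262
t: 38.2
eef_pos: [560.1, 180.7, 45.1]
tcp_rot: [3.141, 0.001, -0.089]
ft_force: [-1.0, -0.1, 2.0]
opening: 0.003
t: 38.62
eef_pos: [560.4, 180.8, 37.5]
tcp_rot: [3.142, -0.0, -0.089]
ft_force: [-0.3, -0.1, 0.4]
opening: 0.005
```

```bash
for i in 1; do python3 -m jog '{"dp":[[0,0,2],[0,0,3],[0,0,4],[0,0,4]],"twist":[0,0,0,0],"claw":[1,1,1,1]}'; python3 -m jog '{"dp":[[0,0,1],[0,0,2],[0,0,3],[0,0,3]],"twist":[0,0,0,0],"claw":[1,1,1,1]}'; done
```

```text
t: 38.95
eef_pos: [560.5, 180.8, 34.4]
tcp_rot: [-3.142, -0.0, -0.089]
ft_force: [-2.8, -0.6, 8.6]
opening: 0.005
t: 39.28
eef_pos: [560.6, 180.9, 33.6]
tcp_rot: [-3.141, -0.002, -0.089]
ft_force: [-12.0, -1.6, 34.2]
opening: 0.005
```

There is a firm stop at 34 N, so the lever is down. I'll retreat and take a final look.

```bash
python3 -m jog '{"dp":[[0,0,-20],[0,0,-60],[0,0,-100],[0,0,-130],[-30,30,-130],[-50,60,-130],[-60,100,-130],[-70,140,-130]],"twist":[0,0,0,0,0,0,0,0],"claw":[1,1,1,1,1,1,1,1]}'; python3 -m jog '{"dp":[[-10,40,0],[-20,80,0],[-30,120,0],[-40,160,0],[-50,200,0],[-50,240,0],[-50,280,0],[-50,320,0]],"twist":[0,0,0,0,0,0,0,0],"claw":[0,0,0,0,0,0,0,0]}'; python3 -m jog '{"dp":[[0,40,0],[0,80,0],[0,120,0],[0,160,0],[0,160,0]],"twist":[0,0,0,0,0],"claw":[0,0,0,0,0]}'
python3 - <<'E'
from h import *
t=grab('top');cv2.imwrite('pics/t8.png',t);s=grab('side');cv2.imwrite('pics/s15.png',s)
c=np.zeros((600,780,3),np.uint8)
c[:340]=cv2.resize(t[110:250,195:516],(780,340),interpolation=cv2.INTER_CUBIC)
c[345:]=cv2.resize(s[150:265,180:532],(780,255),interpolation=cv2.INTER_CUBIC)
cv2.imwrite('pics/v16.png',cv2.convertScaleAbs(c,alpha=1.6))
E
```

```text
t: 39.95
eef_pos: [477.1, 46.8, 161.1]
tcp_rot: [3.141, -0.001, -0.087]
ft_force: [0.8, 0.7, 0.2]
opening: 0.003
t: 40.62
eef_pos: [399.2, -268.9, 161.1]
tcp_rot: [3.141, -0.001, -0.09]
ft_force: [0.8, 0.9, -0.3]
opening: 0.482
t: 41.03
eef_pos: [384.8, -432.3, 160.4]
tcp_rot: [3.139, -0.001, -0.093]
ft_force: [-0.2, 0.5, -0.5]
opening: 0.502
```

View pics/v16.png

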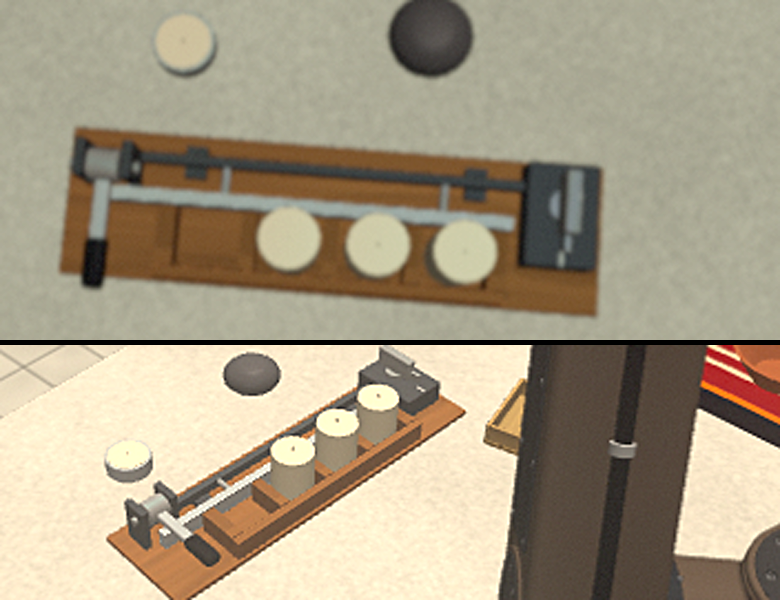

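The lever is down with its paddle at (93,265). The candles stand upright in pockets 2 to 4, the pointer lines up with the mark at (562,258), and the stone and tea light are in place. One last numeric check of the nut before handing in.

Run:
```python
from h import *
for f in('t5','t8'):
    t=cv2.imread(f'pics/{f}.png');g=cv2.cvtColor(t,cv2.COLOR_BGR2GRAY).astype(float);P=[]
    for r in range(181,203):
        w=np.clip(g[r,426:437]-50,0,None);P.append(plane('top',426+(w*np.arange(11)).sum()/w.sum(),r,75))
    P=np.array(P);k=np.polyfit(P@EX,P@EY,1)[0];print(f,'bar angle to carrier x deg',np.degrees(np.arctan(k)))
a,b=cv2.imread('pics/top0.png'),cv2.imread('pics/t8.png')
print('cards diff',np.abs(a[260:320,155:202].astype(int)-b[260:320,155:202]).mean())
```

```text
t5 bar angle to carrier x deg -0.13701528406624447
t8 bar angle to carrier x deg -0.12238461018434994
cards diff 1.404609929078014
```

```bash
python3 -c "
from cell import job_done
print(job_done())"
```

```text
the job is handed in; nothing more can be done
None
```

The job is done and handed in at about 41 s of robot time, well inside the 210 s limit. I flipped the cam lever up to its stop and moved the stub into the bin. Then I turned the nut to the mark, set the two new candles in pockets 3 and 4, and folded the lever down to its stop. Only two new candles were there at the start. candle0 stayed in pocket 2.

**What the last checks showed:**
- **Lever:** it met a firm stop both ways, at about 34 N each time. The final picture shows it lying level.
- **Nut:** the bar is within 1° of the carrier's x axis, with the pointer at the white mark, and it did not change when the lever was folded down.
- **Candles:** all three stand upright, one to a pocket.
- **Stub:** it stood in the bin when last seen, before the candles were placed. The final picture did not include it.
- **Other things:** the card box, tea light and stone look untouched.

**What disagreed along the way:**
- **Fingertips:** they sat about 20 mm above the reported TCP, so the first grip on the lever closed on nothing. I used the 20 mm offset from then on.
- **Lever lift:** near the top the paddle slid part way out of the grip, so I finished the lift by pushing it with closed fingers.
- **Nut angle:** before I touched it, the nut read about 16° looser than in the first picture. I don't know why, but I turned it from the new reading.
- **Candle heights:** triangulated tops read 74 to 78 mm instead of the nominal 80 mm, which I put down to picking pixels by eye.

I viewed 16 pictures (budget 14, plus the allowed two).

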